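Push a cracked display into the scrap box with the scraper, then slot the scraper away

TASK

Take the green-handled scraper from its leaning rest and use its blade to push the cracked display module along the tray and right through the flap of the orange scrap box, so that the flap swings shut behind it; never touch the broken module with the robot itself, and keep it down on the tray. Then slide the scraper blade first into the slot with the yellow tags in the wooden tool block, fully home with its black collar resting on the block, and let go. Leave everything else on the bench as it stands.

Things in the scene. Friction and masses are not known exactly. Their poses are not given: they have to be found in the camera images.
- scraper: Flat scraper; origin at the middle of the blade's tip edge. z runs up the tool to the handle, y across the blade, x through its thickness. Steel blade 50 (y) x 4 (x), 75 long; then a black collar 40 (y) x 24 (x), 8 high; then a straight green handle 24 (y) x 16 (x), from 83 to 173 mm above the tip. 110 to 220 g. Starts standing in the rest, leaning 30 degrees (give or take 3) from vertical.
- scraper_grip (a point): Middle of the scraper's green handle, on its axis 125 mm above the tip; axes as the scraper's.
- scraper_tip (a point): Middle of the scraper's tip edge (same point and axes as scraper).
- rest: Fixed aluminium rest on a dark plate 120 (x) x 110 (y) x 10, at most 80 high; origin on the bench under the plate's middle. Its slot holds the blade's first 42 mm and rises towards the rest's -x (roughly to the robot), 30 degrees from vertical; slot floor 34 mm above the origin. Draw the scraper out along its own axis. Rest and tool block swap sides from start to start.
- port (a point): Middle of the port at tray floor height (4 mm above the bench), in the plane of the shut flap. x points into the box (across the bench, to the robot's left and away from it), y across, z up. The tray is level with the box's floor and runs 165 mm out to -x, open at its front end, 150 wide between side rails whose tops are 18 mm above the bench. The module slides along it.
- scrap_box: Fixed orange box with the tray, moved and turned at each start; origin on the bench right under port, same axes. Port 150 wide; inside 117 deep; outside 168 wide; barred roof (no way in), top 124 above the bench. The front wall is closed from 82 mm up, so a blade that follows the module in must lean back, handle away from the box (30 to 45 degrees from vertical suits).
- flap (a joint): Spring flap of the port, rad: 0 shut, grows as it swings into the box (to 1.3). Black plate 144 wide, hinged along its top edge 79 mm above the bench; its lower edge hangs 9 mm above the bench, 5 mm below the module's top. About 1 N opens it. It rides on the module and falls shut only once the module's rear edge is some 27 mm past the port plane and the blade is drawn out.
- module_center (a point): Centre of the cracked display module: black plate 62 (its x, pushing direction) x 110 (its y) x 10 mm thick, pale crack lines on top, 60 to 125 g. It lies flat on the tray, long side across it, its centre 5 mm above the tray floor.
- slot (a point): Middle of the mouth of the free slot, at the top face of the wooden tool block, between two yellow tags. Its z points up; y along the slot, x across it. Slot straight down, 56 long (y), 8 wide (x), 78 deep, the long edges chamfered 5 mm at the mouth (18 wide at the top). Fully home the scraper's collar sits on the block's top, its tip 75 mm below this point. Three such slots, 50 mm apart along x; the other two hold other tools, and which one is free changes.
- block: Fixed wooden tool block, 162 (x, across the slots) x 86 (y) x 85 mm high, origin on the bench under its middle.
- knife_a_mid (a point): Middle of the blue handle of a short scraper that stands in another slot: handle 16 (x) x 24 (y) x 55 high, top 148 mm above the bench. Leave alone.
- knife_b_mid (a point): Middle of the red handle of the other short scraper, the same size. Leave alone.
- bottle_mid (a point): Middle (half-way up) of a white bottle, 48 in diameter, 135 high. Leave alone.
- jar_mid (a point): Middle of an amber jar, 52 in diameter, 55 high. Leave alone.
- tape_mid (a point): Middle of a yellow roll, 68 in diameter, 22 high, lying flat. Leave alone.
- phone_mid (a point): Middle of an opened phone, 72 x 146 x 9, lying flat. Leave alone.
- can_mid (a point): Middle of a blue can, 60 in diameter, 110 high. Leave alone.
Things that resemble listed ones, but are neither listed nor needed, are in the scene too. What is shaped like the scraper but purple is not meant.

How it is judged:
By the outcome, as a careful person would: the job done as asked, in the order asked, and still so for the second after the job is handed in, with the robot touching nothing.
It also fails if it takes over 72 s, if anything falls off the work surface, if the arm or the gripper's body presses on something with over 40 N, if the wrist force passes 120 N, or if a joint passes its speed limit or range.

ROBOT

A 6-joint arm with a two-finger parallel gripper is mounted at the origin on the work surface. World frame = base frame: x ahead of the robot, y to its left, z up, the work surface at z = 0. Lengths are in mm, angles in rad, forces in N, time in s.
With the tool pointing down it reaches from about 300 to 775 mm from the base axis. Payload 14.6 kg.
Tool frame: the origin (TCP) lies between the finger pads; the fingertips stand manip.finger_overhang ahead of it and the grasp point (between the pads) lies 2 mm behind it (manip.finger_overhang is the distance from the TCP to the fingertips, in mm); z points along the fingers, y is the direction in which the jaws open and shut (so a half turn about z gives the same grasp; the last joint's range is limited). The gripper opens to 94 mm and grips with 3 to 60 N. Pads are 16 mm wide; open, the fingers measure 119 mm over their backs; the gripper's body (75 mm by 177 mm) begins 78 mm behind the grasp point.
Start: joints at [1.156, 0.3, 1.521, -0, 1.321, -0.067], TCP at [187.454, 517.059, 222.446] pointing down, gripper open.
Joint ranges: [-3.03, 3.03], [-0.79, 2.21], [0.23, 2.52], [-1.04, 4.18], [0, 3.07], [-2.55, 2.55]. Speed limits (rad/s): [2.22, 2.22, 2.57, 3.14, 3.14, 3.14].

INTERFACE

Orientations are given as [roll, pitch, yaw] about the fixed x, y, z axes, in that order (R = Rz(yaw) Ry(pitch) Rx(roll)).
In Python, from cell import manip gives the robot as it stands.
- The arm moves only by the tool drive_tool, never from a script. Its argument "steps" is a list of rows, each an object with "delta_pos": the shift along the world's x, y, z in mm, a list of three; "yaw": the turn about the world's z in rad; "hand": the finger opening in mm, from 0 to 94. A call has 1 to 5 rows; each row shifts and turns the commanded pose from where the row before left it; what a row does not reach is not made up. A row lasts 1/12 s, in which the tool goes at most 41.7 mm and 7.16 degrees, less where a joint would pass 70% of its speed; a pose out of reach is approached as far as the arm can. A call is refused whole if a number of a shift passes 41.7 or a number of a turn 0.125, either way. A call with a gripper value outside its range is refused whole. The fingers move at their own pace and stop on an object; "squeeze" is the grip in N (left out, the last holds). Time passes only in rows, so rows that do not move let the fingers close. It gives the time, the measured TCP pose, the force and the opening at its end, in the units of the state.
- manip.read_state(): the state, without advancing time (a new reading comes with each control period).
- manip.camera(name): name is "scene" or "side" or "wrist"; returns a dict with "frame" (400x640x3 uint8, red, green, blue), "range_z" (400x640 float32, mm along the optical axis (not along the pixel's ray), 0 where there is no reading), "intrinsics" (3x3 intrinsics, pixels), "position" and "attitude" of the camera in the world. Camera axes: x right, y down, z forward; pixel columns grow to the right and rows downward; lengths in mm; the calibration is good to about 2 mm. A picture is of the moment at which its call begins.
- manip.sign_off(): hands the job in, once; it reports no verdict.
The state is a dict: "clock": time; "joints": joint angles; "qd": joint speeds; "effort": joint torques, N m; "eef_pos": TCP position; "eef_rot": TCP orientation; "wrist_force": force on the tool from outside, world axes, zero at the start; "moment": the same for the moment, N m; "finger_gap": finger opening in mm.
Only numpy, scipy, OpenCV 4.12 (cv2) and the standard library are available. Lean on these libraries where they do the work, as an engineer would, in place of code of your own. Each camera call takes 0.05 s, during which the arm holds its last target.

## Working session

There is one attempt and no reset: what is moved stays moved. The work goes in short steps, Python scripts to look and compute and a tool call to move; the robot and the scene stay as the last step left them, time stands still between calls to the robot, and variables do not carry over. Pictures are saved under pics/ and viewed, and the job is handed in when it is done.

Besides the shell and the picture viewer there is one more tool, called after "Emit:" as a command line: name --argument value ..., lists and objects as JSON in quotes. drive_tool: Moves the arm, as the interface text tells. Its arguments: {"type":"object","properties":{"steps":{"type":"array"},"squeeze":{"type":"number"}},"required":["steps"]}

```bash
ls; mkdir -p pics; cat > h.py <<'E'
import numpy as np, cv2, json
from cell import manip
def shot(n,fn):
    c=manip.camera(n); cv2.imwrite('pics/'+fn+'.png',cv2.cvtColor(c['frame'],cv2.COLOR_RGB2BGR))
    np.savez('pics/'+fn+'.npz',**{k:np.array(v) for k,v in c.items()}); return c
E
python3 - <<'E'
from h import *
print(manip.read_state(), manip.finger_overhang)
for n in ['scene','side','wrist']:
    c=shot(n,n+'0'); print(n,c['intrinsics'],c['position'],c['attitude'])
E
```

```text
pics
{'clock': 0.0, 'joints': array([ 1.15643332e+00,  3.00443154e-01,  1.52159730e+00,  4.46730221e-06,
        1.32071372e+00, -6.65985820e-02]), 'qd': array([-0.00101842,  0.00106134, -0.00149396, -0.00045294,  0.0002356 ,
        0.00082777]), 'effort': array([ 7.47041622e-05, -5.31801081e+01, -3.52738810e+01,  7.07524410e-02,
        2.43816606e-02,  6.87772672e-05]), 'eef_pos': array([187.33701884, 516.84242448, 221.894794  ]), 'eef_rot': array([-3.14043400e+00, -8.16155835e-05,  2.79382707e+00]), 'wrist_force': array([-0.00763562,  0.35869169, -0.07273718]), 'moment': array([-0.00794237,  0.04011776,  0.026218  ]), 'finger_gap': 94.09668632340627} 17.0
scene [[463.03468429   0.         324.40882519]
 [  0.         463.03468429 196.25209296]
 [  0.           0.           1.        ]] [1333.08122228 -295.92228616  794.13157564] [-2.25009019e+00  2.02202155e-03  1.21439969e+00]
side [[393.27334777   0.         319.9448059 ]
 [  0.         393.27334777 199.08234127]
 [  0.           0.           1.        ]] [ 230.0556503  -630.15418346  862.21070169] [-2.39247419  0.01230402 -0.46923975]
wrist [[355.17525633   0.         317.88235624]
 [  0.         355.17525633 195.73697785]
 [  0.           0.           1.        ]] [118.3260972  542.06265109 384.46290254] [2.88768541e+00 1.20211851e-03 1.22269324e+00]
```

View pics/scene0.png

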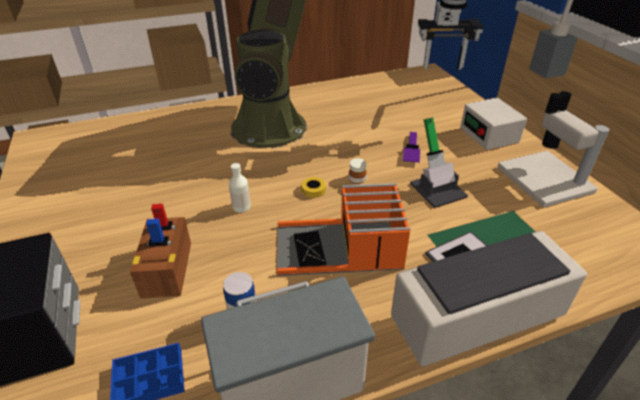

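View pics/side0.png

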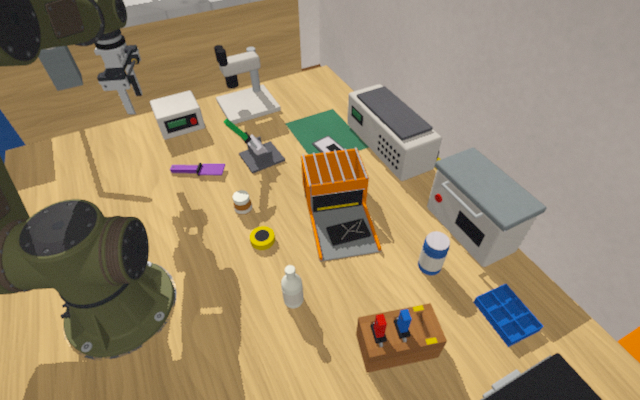

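View pics/wrist0.png

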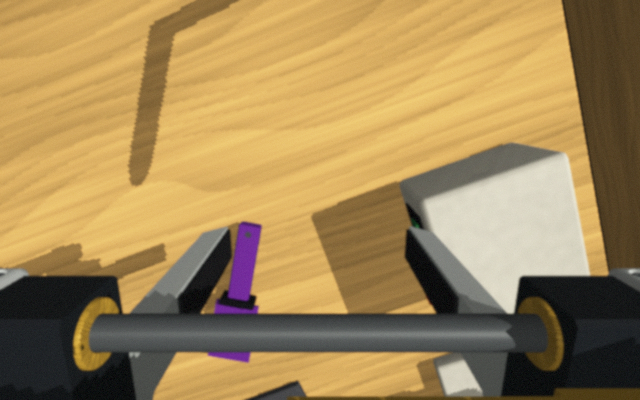

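```bash
cat >> h.py <<'E'
from scipy.spatial.transform import Rotation as Ro
def load(fn): return dict(np.load('pics/'+fn+'.npz'))
def rays(c,uv):
    K=c['intrinsics']; uv=np.atleast_2d(uv).astype(float)
    d=np.c_[(uv[:,0]-K[0,2])/K[0,0],(uv[:,1]-K[1,2])/K[1,1],np.ones(len(uv))]
    return d@Ro.from_euler('xyz',c['attitude']).as_matrix().T
def onplane(c,uv,z):
    d=rays(c,uv); p=c['position']; return p+d*((z-p[2])/d[:,2])[:,None]
def cloud(c):
    v,u=np.mgrid[0:400,0:640]; d=rays(c,np.c_[u.ravel(),v.ravel()])
    P=c['position']+d*c['range_z'].ravel()[:,None]; P[c['range_z'].ravel()<=0]=np.nan
    return P.reshape(400,640,3)
def proj(c,P):
    q=(np.atleast_2d(P)-c['position'])@Ro.from_euler('xyz',c['attitude']).as_matrix()
    return np.c_[q[:,0]/q[:,2]*c['intrinsics'][0,0]+c['intrinsics'][0,2],q[:,1]/q[:,2]*c['intrinsics'][1,1]+c['intrinsics'][1,2]]
def hsv(c): return cv2.cvtColor(c['frame'],cv2.COLOR_RGB2HSV)
def mask(c,lo,hi): return cv2.inRange(hsv(c),np.array(lo),np.array(hi))>0
E
python3 - <<'E'
from h import *
for n in ['scene0','side0']:
    c=load(n); P=cloud(c)
    print(n,'bench z',np.nanmedian(P[...,2][mask(c,(10,60,120),(25,200,255))]))
    for nm,lo,hi in [('green',(50,150,60),(75,255,255)),('orange',(5,200,120),(14,255,255)),('yellow',(22,180,150),(32,255,255)),('blue',(105,150,80),(120,255,255)),('red',(0,200,100),(4,255,255)),('purple',(130,100,50),(150,255,255))]:
        m=mask(c,lo,hi)
        k,l,s,ce=cv2.connectedComponentsWithStats(m.astype(np.uint8))
        for i in range(1,k):
            if s[i,4]>15:
                q=P[l==i]; print(nm,s[i],np.nanmin(q,0).round(),np.nanmax(q,0).round(),np.nanmedian(q,0).round(1))
    im=cv2.imread(f'pics/{n}.png')
    b={'scene0':[(400,110,100,100),(260,170,160,110),(120,190,90,110)],'side0':[(210,105,100,80),(290,140,100,125),(345,290,110,85)]}[n]
    cv2.imwrite(f'pics/{n}z.png',np.hstack([cv2.resize(im[y:y+h,x:x+w],(266,int(266*h/w)))[:240] if int(266*h/w)>=240 else cv2.copyMakeBorder(cv2.resize(im[y:y+h,x:x+w],(266,int(266*h/w))),0,240-int(266*h/w),0,0,0) for x,y,w,h in b]))
E
```

```text
scene0 bench z -0.1442097663462505
green [425 119  13  33 233] [411. 328. 108.] [460. 353. 182.] [438.  339.6 143.8]
orange [342 187  55   6 162] [531.  41. 104.] [583. 164. 123.] [549.8 105.1 111.1]
orange [343 195  49   7 167] [532.  30.  78.] [582. 163. 122.] [552.3 102.3  85.1]
orange [344 204  47   7 176] [536.  23.  48.] [612. 162. 121.] [554.1 104.6  57.5]
orange [279 213  64  13 246] [ 487. -105.    6.] [537.  49.  40.] [513.1 -29.2  15.1]
orange [346 213  44   7 182] [535.  14.  17.] [642. 163. 122.] [553.3 107.8  27.5]
orange [347 224   4   6  17] [646.   5. 102.] [671.  11. 122.] [661.5   8.2 120. ]
orange [ 277  231  132   43 2302] [ 636. -152.    7.] [724. 121. 123.] [701.2  46.7  60.4]
yellow [302 178  23  18 191] [344.  -7.   5.] [410.  57.  26.] [388.3  27.   21.3]
yellow [170 255   5   7  27] [ 582. -366.   85.] [ 601. -357.   90.] [ 591.1 -362.    86.1]
yellow [133 257   6   7  30] [ 561. -438.   85.] [ 580. -428.   89.] [ 572.3 -432.5   86.8]
blue [147 219  17  23 258] [ 525. -395.   95.] [ 545. -370.  150.] [ 539.6 -382.1  127.2]
blue [234 287  20  12  71] [ 740. 
[... 967 characters left out ...]
]
blue [419 265  20  10  42] [ 694. -279.    6.] [ 729. -244.   19.] [ 703.2 -269.9   13.8]
blue [ 475  285   68   61 2179] [ 748. -503.   -3.] [ 859. -381.   28.] [ 796.  -443.5    6.8]
blue [397 310  14  23 225] [ 520. -397.   93.] [ 541. -372.  149.] [ 525.9 -388.8  134.3]
red [191 118   6   6  26] [332. 579.  35.] [351. 599.  59.] [340.3 582.9  51.4]
red [436 194   6   8  32] [ 831. -132.   73.] [ 839. -114.   92.] [ 833.8 -122.8   84.5]
red [374 315  12  23 200] [ 472. -384.   97.] [ 493. -359.  150.] [ 479.7 -377.1  141.1]
purple [198 164  27  11 259] [286. 317.   9.] [372. 394.  19.] [328.8 354.8  14.2]
purple [171 166  27   7 164] [214. 357.   2.] [292. 428.  24.] [254.6 394.1  15.8]
```

View pics/scene0z.png

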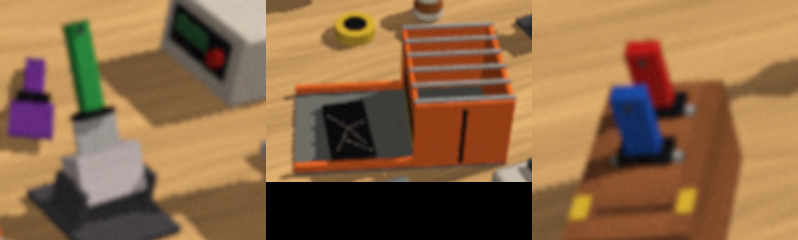

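View pics/side0z.png

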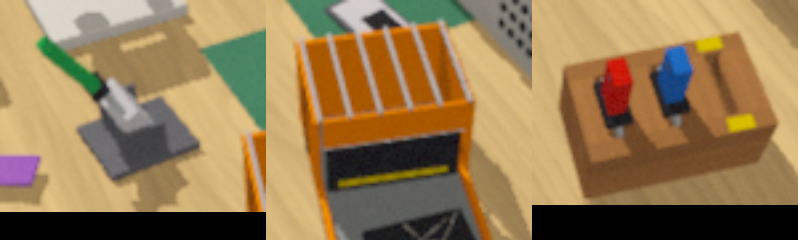

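```bash
cat > axis.py <<'E'
from h import *
def handle_axis(names,lo=(50,150,40),hi=(75,255,255),boxes=None,out=True):
    N=[];A=[];ends=[]
    for i,n in enumerate(names):
        c=load(n); m=mask(c,lo,hi).astype(np.uint8)
        if boxes and boxes[i]:
            x,y,w,h=boxes[i]; k=np.zeros_like(m);k[y:y+h,x:x+w]=1;m*=k
        k,l,s,ce=cv2.connectedComponentsWithStats(m); j=1+np.argmax(s[1:,4])
        pts=np.argwhere(l==j)[:,::-1].astype(np.float32)
        (cx,cy),(w,h),an=cv2.minAreaRect(pts)
        b=cv2.boxPoints(((cx,cy),(w,h),an)); e=[np.linalg.norm(b[0]-b[1]),np.linalg.norm(b[1]-b[2])]
        if e[0]<e[1]: p,q=(b[0]+b[1])/2,(b[2]+b[3])/2
        else: p,q=(b[1]+b[2])/2,(b[3]+b[0])/2
        if p[1]>q[1]: p,q=q,p
        if out: print(n,'rect',p,q,sorted(e))
        r=rays(c,[p,q]); nn=np.cross(r[0],r[1]); nn/=np.linalg.norm(nn); N.append(nn);A.append(nn@c['position']); ends.append((c['position'],r))
    d=np.cross(N[0],N[1]); d/=np.linalg.norm(d); d*=np.sign(d[2])
    p0=np.linalg.lstsq(np.array(N),np.array(A),rcond=None)[0]
    # ends along the axis in each view
    for pos,r in ends:
        for k in range(2):
            M=np.c_[d,-r[k]]; t=np.linalg.lstsq(M,pos-p0,rcond=None)[0][0]
            if out: print(' end',(p0+t*d).round(1))
    return p0,d
E
python3 - <<'E'
from axis import *
p0,d=handle_axis(['scene0','side0'],boxes=[(415,100,40,70),(215,110,45,45)])
print(d,'lean',np.degrees(np.arccos(d[2])),'az',np.degrees(np.arctan2(d[1],d[0])))
for z in (34,100,142,184): print(z,p0+d*(z-p0[2])/d[2])
# rest plate (dark)
for n,b in [('scene0',(405,165,70,45)),('side0',(235,135,60,45))]:
    c=load(n);H=hsv(c);P=cloud(c); m=np.zeros((400,640),bool); x,y,w,h=b; m[y:y+h,x:x+w]=1
    m&=(np.abs(P[...,2]-10)<4)&(H[...,1]<70)
    q=P[m]; r=cv2.minAreaRect(q[:,:2].astype(np.float32)); print(n,m.sum(),r)
E
```

```text
scene0 rect [428.31073 119.1313 ] [434.51642 151.71117] [np.float32(7.5780516), np.float32(33.16562)]
side0 rect [224.98361 119.81966] [246.91803 138.09834] [np.float32(5.3775473), np.float32(28.552221)]
 end [409.3 341.9 178.7]
 end [455.3 346.1 102.7]
 end [404.4 341.5 186.7]
 end [459.2 346.5  96.3]
[-0.51791554 -0.04707433  0.85413553] lean 31.335637314282724 az -174.80654791736012
34 [497.00420722 349.89437475  34.        ]
100 [456.98429904 346.25688921 100.        ]
142 [431.51708474 343.94212569 142.        ]
184 [406.04987045 341.62736216 184.        ]
scene0 657 ((499.628173828125, 346.68267822265625), (118.59652709960938, 109.17160034179688), 4.3337297439575195)
side0 479 ((495.1452331542969, 347.3465270996094), (118.77445983886719, 111.10981750488281), 3.158710241317749)
```

```bash
python3 - <<'E'
from h import *
for n,b in [('scene0',(265,180,150,100)),('side0',(295,145,90,115))]:
    c=load(n);H=hsv(c);P=cloud(c); m=np.zeros((400,640),bool); x,y,w,h=b; m[y:y+h,x:x+w]=1
    org=mask(c,(3,150,60),(16,255,255))&m
    Z=P[...,2]
    q=P[org&(np.abs(Z-122)<4)]; print(n,'roof',len(q),cv2.minAreaRect(q[:,:2].astype(np.float32)))
    q=P[org&(Z>3)&(Z<22)&(P[...,1]<25)]; print('rails+',len(q),cv2.minAreaRect(q[:,:2].astype(np.float32)))
    th=np.radians(18); ex=np.array([np.sin(th),np.cos(th)]); 
    blk=(H[...,2]<50)&m&(np.abs(Z-14)<5)&(P[...,1]<0)
    q=P[blk]; print('module',len(q),cv2.minAreaRect(q[:,:2].astype(np.float32)),np.median(q,0))
    gry=(H[...,1]<60)&(H[...,2]>60)&m&(np.abs(Z-4)<4); q=P[gry]; print('tray',len(q),cv2.minAreaRect(q[:,:2].astype(np.float32)))
    fl=(H[...,2]<60)&m&(Z>25)&(Z<75); q=P[fl]; 
    if len(q): print('flap',len(q),np.median(q,0)); a=np.polyfit(q[:,0],q[:,1],1); print(np.degrees(np.arctan(a[0])),a, q[:,0].min(),q[:,0].max())
    ye=mask(c,(20,150,100),(34,255,255))&m; q=P[ye]; print('yel',len(q),np.median(q,0)if len(q) else '')
E
python3 - <<'E'
import cv2
im=cv2.imread('pics/side0.png');cv2.imwrite('pics/side0b.png',cv2.resize(im[140:265,290:390],(600,750))[150:750])
im=cv2.imread('pics/scene0.png');cv2.imwrite('pics/scene0b.png',cv2.resize(im[180:280,265:415],(780,520),interpolation=cv2.INTER_CUBIC))
E
```

```text
scene0 roof 298 ((629.5497436523438, 83.65754699707031), (129.86471557617188, 163.8632354736328), 73.34073638916016)
rails+ 828 ((589.1898803710938, -41.33531188964844), (185.24252319335938, 172.88912963867188), 72.96471405029297)
module 873 ((594.6612548828125, -61.42279052734375), (62.065284729003906, 111.61438751220703), 79.83828735351562) [598.29837061 -62.16628505  14.00419594]
tray 1642 ((517.8564453125, 69.39787292480469), (201.10183715820312, 472.8389587402344), 26.084226608276367)
flap 74 [621.73008611  29.67887024  42.59478962]
10.365471574678736 [  0.18291148 -79.95049799] 365.0422119215648 709.0899796604907
yel 309 [nan nan nan]
side0 roof 94 ((618.572021484375, 83.59164428710938), (130.20065307617188, 159.70428466796875), 73.83151245117188)
rails+ 168 ((584.2747802734375, -46.559661865234375), (177.95254516601562, 165.41412353515625), 73.41928100585938)
module 573 ((591.1475219726562, -62.960906982421875), (62.316471099853516, 108.67037963867188), 79.6729736328125) [583.95255782 -63.90578382  12.73394564]
tray 1768 ((641.2684326171875, 82.75968933105469), (468.6625061035156, 167.4464569091797), 67.29176330566406)
flap 550 [607.38036616  26.45531615  51.64349001]
-3.8206241182095146 [-6.67814821e-02  6.81666568e+01] 538.724068207316 828.6602211927325
yel 104 [605.96398518  24.82081119  21.94482253]
```

View pics/side0b.png

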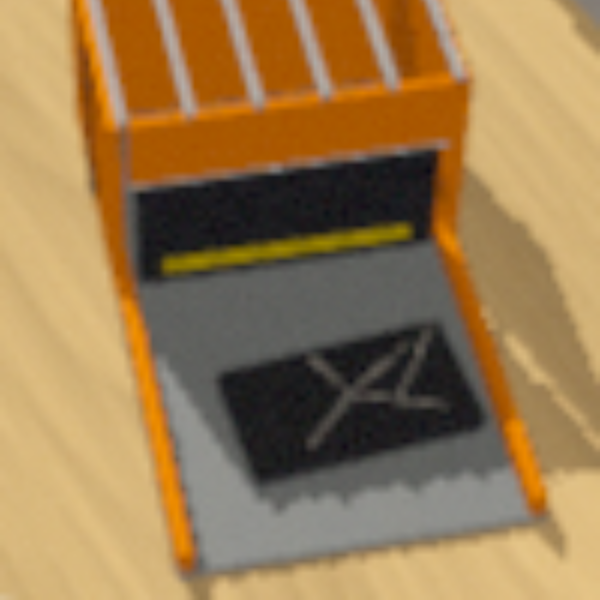

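View pics/scene0b.png

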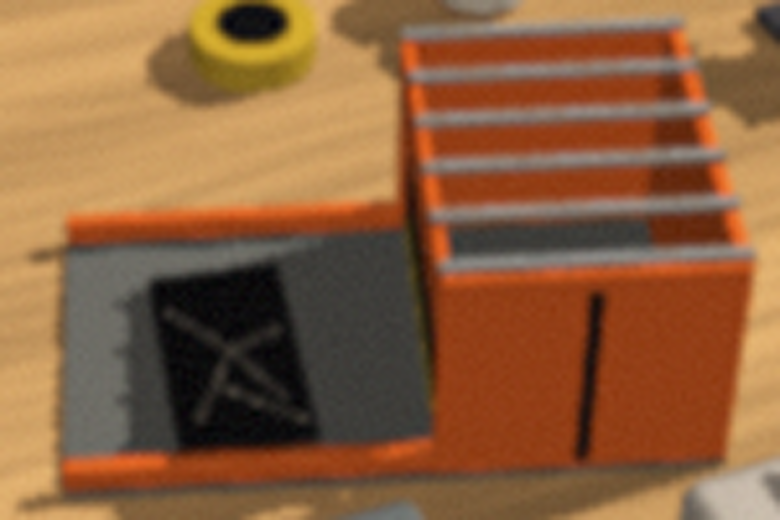

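```bash
python3 - <<'E'
from h import *
a=np.radians(73.4); e=np.array([np.cos(a),np.sin(a)]); f=np.array([-e[1],e[0]])
for n,b in [('scene0',(265,180,150,100)),('side0',(295,145,90,115))]:
    c=load(n);H=hsv(c);P=cloud(c); m=np.zeros((400,640),bool); x,y,w,h=b; m[y:y+h,x:x+w]=1
    org=mask(c,(3,150,60),(16,255,255))&m; Z=P[...,2]
    S=P[...,:2]@e; T=P[...,:2]@f
    pr=lambda nm,k:print(n,nm,k.sum(),'s',np.percentile(S[k],[0.5,5,50,95,99.5]).round(1),'t',np.percentile(T[k],[.5,5,50,95,99.5]).round(1),'z',np.median(Z[k]).round(1)) if k.sum() else 0
    pr('roof',org&(np.abs(Z-122)<4))
    pr('rails',org&(Z>3)&(Z<22))
    pr('railtop',org&(Z>15)&(Z<21))
    pr('front',org&(Z>85)&(Z<118))
    pr('module',(H[...,2]<60)&m&(np.abs(Z-14)<3)&(S<160))
    pr('grey',(H[...,1]<60)&(H[...,2]>60)&m&(np.abs(Z-4)<3)&(S>20)&(S<220)&(abs(T+550)<90))
    pr('yel',mask(c,(20,150,100),(34,255,255))&m&(S<250)&(T<-480)&(Z>10))
    # angle from rails: fit
    for sgn in (-1,1):
        k=org&(Z>12)&(Z<21)&((T+550)*sgn>0)&(S<190); 
        if k.sum()>10:
            A=np.polyfit(S[k],T[k],1); print('  rail',sgn,k.sum(),np.degrees(np.arctan(A[0])),np.polyval(A,100))
E
```

```text
scene0 roof 298 s [195.1 195.9 264.7 323.3 324.5] t [-661.1 -659.8 -634.9 -507.6 -499. ] z 119.9
scene0 rails 1183 s [ 36.9  47.2 151.  307.4 322.7] t [-661.4 -660.2 -655.6 -495.5 -492.1] z 15.1
scene0 railtop 542 s [ 37.1  45.9 149.4 302.2 321. ] t [-661.4 -660.1 -653.5 -494.6 -492.3] z 17.5
scene0 front 1194 s [195.  195.3 259.6 317.6 323.3] t [-661.7 -660.5 -657.  -495.5 -493.4] z 104.0
scene0 module 843 s [ 78.2  83.  111.5 139.1 145.1] t [-643.1 -638.  -591.4 -538.7 -531.6] z 14.0
scene0 grey 1413 s [ 36.7  40.  121.1 191.5 196.4] t [-633.8 -626.4 -563.9 -506.1 -501.1] z 4.0
  rail -1 293 0.18741907469827257 -656.1135770171824
  rail 1 217 -0.13609615500701397 -498.46316353546257
side0 roof 94 s [191.6 193.4 204.4 320.6 322.2] t [-648.8 -647.5 -565.8 -489.9 -489.1] z 119.2
side0 rails 338 s [ 33.9  43.5 191.3 319.5 454.5] t [-655.6 -654.  -603.5 -491.4 -490.6] z 15.0
side0 railtop 156 s [ 34.7  51.7 153.8 318.8 319.6] t [-655.1 -654.2 -647.6 -491.  -490.5] z 17.1
side0 front 947 s [192.  193.3 197.5 318.7 321. ] t [-654.4 -651.1 -576.9 -490.9 -488.8] z 102.1
side0 module 526 s [ 74.   79.9 106.6 137.  142.9] t [-638.6 -633.4 -580.2 -534.9 -530. ] z 13.0
side0 grey 1408 s [ 34.7  38.8  91.7 196.1 202.1] t [-639.5 -632.5 -560.8 -507.3 -503.1] z 3.0
side0 yel 104 s [194.1 195.1 196.8 199.5 200.7] t [-632.6 -628.6 -573.3 -521.1 -515.1] z 21.9
  rail -1 102 -0.025526646468861918 -650.9449981852811
  rail 1 43 0.2918543915162873 -492.9907037241246
```

Emit:
drive_tool --steps '[{"delta_pos": [11,-8,0],"yaw": -0.124,"hand": 70},{"delta_pos": [11,-8,0],"yaw": -0.124,"hand": 70},{"delta_pos": [11,-8,0],"yaw": -0.124,"hand": 70},{"delta_pos": [11,-8,0],"yaw": -0.124,"hand": 70},{"delta_pos": [11,-8,0],"yaw": -0.124,"hand": 70}]' --squeeze 40

```text
clock: 0.57
eef_pos: [242.9, 476.6, 222.2]
eef_rot: [-3.141, 0.0, 2.168]
wrist_force: [-0.1, 0.4, 0.3]
finger_gap: 70.1
```

Emit:
drive_tool --steps '[{"delta_pos": [11,-8,0],"yaw": -0.124,"hand": 70},{"delta_pos": [11,-8,0],"yaw": -0.124,"hand": 70},{"delta_pos": [11,-8,0],"yaw": -0.124,"hand": 70},{"delta_pos": [11,-8,0],"yaw": -0.124,"hand": 70},{"delta_pos": [11,-8,0],"yaw": -0.124,"hand": 70}]'

```text
clock: 0.98
eef_pos: [297.9, 436.6, 222.2]
eef_rot: [-3.141, 0.0, 1.548]
wrist_force: [-0.6, -0.1, 1.0]
finger_gap: 69.9
```

Emit:
drive_tool --steps '[{"delta_pos": [11,-8,0],"yaw": -0.124,"hand": 70},{"delta_pos": [11,-8,0],"yaw": -0.124,"hand": 70},{"delta_pos": [11,-8,0],"yaw": -0.124,"hand": 70},{"delta_pos": [11,-8,0],"yaw": -0.124,"hand": 70},{"delta_pos": [11,-8,0],"yaw": -0.124,"hand": 70}]'

```text
clock: 1.4
eef_pos: [352.9, 396.6, 222.2]
eef_rot: [-3.141, 0.0, 0.928]
wrist_force: [0.6, -0.4, 0.1]
finger_gap: 69.7
```

Emit:
drive_tool --steps '[{"delta_pos": [11,-8,0],"yaw": -0.124,"hand": 70},{"delta_pos": [11,-8,0],"yaw": -0.124,"hand": 70},{"delta_pos": [11,-8,0],"yaw": -0.124,"hand": 70},{"delta_pos": [11,-8,0],"yaw": -0.124,"hand": 70},{"delta_pos": [11,-8,0],"yaw": -0.124,"hand": 70}]'

```text
clock: 1.82
eef_pos: [407.9, 356.6, 222.2]
eef_rot: [3.141, 0.0, 0.308]
wrist_force: [0.4, -0.0, 0.4]
finger_gap: 69.6
```

Emit:
drive_tool --steps '[{"delta_pos": [11,-7,0],"yaw": -0.124,"hand": 70},{"delta_pos": [12,-7,0],"yaw": -0.124,"hand": 70},{"delta_pos": [0,0,0],"yaw": 0,"hand": 70}]'

```text
clock: 2.07
eef_pos: [431.8, 342.0, 222.1]
eef_rot: [3.141, 0.0, 0.058]
wrist_force: [-0.7, 0.2, 0.6]
finger_gap: 70.2
```

```bash
python3 - <<'E'
from h import *
c=shot('wrist','w1'); print(c['position'])
m=mask(c,(50,150,40),(75,255,255)); P=cloud(c); q=P[m]; q=q[~np.isnan(q[:,0])]
print(len(q)); 
z=q[:,2]
for a in range(105,190,10):
    k=(z>a)&(z<a+10)
    if k.sum()>5: print(a,k.sum(),q[k].min(0).round(1),q[k].max(0).round(1),np.median(q[k],0).round(1))
E
```

```text
[503.9632318  346.45911763 384.58300515]
3557
105 174 [453.3 333.7 105.4] [459.9 360.  115. ] [457.4 346.7 112.2]
115 335 [448.4 334.8 115.1] [457.1 358.6 125. ] [452.6 346.4 120. ]
125 331 [442.1 335.5 125.1] [450.6 357.2 135. ] [446.4 346.6 130.2]
135 376 [435.6 334.6 135. ] [445.  356.5 144.9] [440.1 345.5 140.1]
145 412 [429.8 334.6 145. ] [438.3 356.3 155. ] [434.  345.1 150. ]
155 452 [422.8 333.8 155.1] [431.9 355.9 164.9] [427.7 345.2 160.2]
165 507 [416.9 333.  165. ] [426.3 355.8 175. ] [421.4 344.4 170. ]
175 913 [399.1 332.2 175. ] [419.9 355.2 185. ] [412.4 343.6 181.3]
185 39 [410.  333.1 185. ] [413.1 354.3 186.4] [411.7 345.8 185.3]
```

View pics/w1.png

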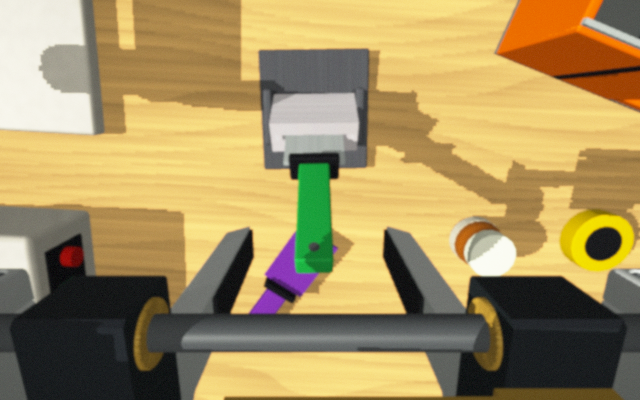

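Emit:
drive_tool --steps '[{"delta_pos": [-1,3,-25],"yaw": 0,"hand": 70},{"delta_pos": [0,0,-30],"yaw": 0,"hand": 70},{"delta_pos": [0,0,-27.5],"yaw": 0,"hand": 60},{"delta_pos": [0,0,0],"yaw": 0,"hand": 30},{"delta_pos": [0,0,0],"yaw": 0,"hand": 20}]' --squeeze 15

```text
clock: 2.53
eef_pos: [428.7, 346.2, 139.7]
eef_rot: [3.141, 0.002, 0.069]
wrist_force: [-0.4, 0.6, 1.2]
finger_gap: 53.0
```

Emit:
drive_tool --steps '[{"delta_pos": [0,0,0],"yaw": 0,"hand": 15},{"delta_pos": [0,0,0],"yaw": 0,"hand": 15},{"delta_pos": [0,0,0],"yaw": 0,"hand": 15},{"delta_pos": [0,0,0],"yaw": 0,"hand": 15}]' --squeeze 50

```text
clock: 2.87
eef_pos: [429.7, 346.3, 141.1]
eef_rot: [-3.141, -0.001, 0.066]
wrist_force: [-0.1, -0.1, 0.3]
finger_gap: 26.8
```

Emit:
drive_tool --steps '[{"delta_pos": [0,0,0],"yaw": 0,"hand": 10},{"delta_pos": [0,0,0],"yaw": 0,"hand": 10},{"delta_pos": [0,0,0],"yaw": 0,"hand": 10}]' --squeeze 50

```text
clock: 3.12
eef_pos: [429.7, 345.9, 140.8]
eef_rot: [3.142, -0.001, 0.066]
wrist_force: [-2.5, -2.8, 6.4]
finger_gap: 24.2
```

Emit:
drive_tool --steps '[{"delta_pos": [-2.6,-0.2,4.2],"yaw": 0,"hand": 10},{"delta_pos": [-5.2,-0.4,8.5],"yaw": 0,"hand": 10},{"delta_pos": [-5.2,-0.4,8.5],"yaw": 0,"hand": 10}]'

```text
clock: 3.37
eef_pos: [416.4, 345.0, 161.7]
eef_rot: [-3.141, -0.001, 0.066]
wrist_force: [2.5, 1.0, -1.5]
finger_gap: 23.5
```

Emit:
drive_tool --steps '[{"delta_pos": [-5.2,-0.4,8.5],"yaw": 0,"hand": 10},{"delta_pos": [-5.2,-0.4,8.5],"yaw": 0,"hand": 10},{"delta_pos": [-5.2,-0.4,8.5],"yaw": 0,"hand": 10},{"delta_pos": [-2,0,8.5],"yaw": 0,"hand": 10},{"delta_pos": [0,0,15],"yaw": 0,"hand": 10}]'

```text
clock: 3.78
eef_pos: [397.7, 343.6, 210.2]
eef_rot: [3.141, 0.002, 0.066]
wrist_force: [0.2, 0.4, -0.2]
finger_gap: 23.7
```

Emit:
drive_tool --steps '[{"delta_pos": [0,0,25],"yaw": 0,"hand": 10},{"delta_pos": [3,-10,25],"yaw": 0.04,"hand": 10},{"delta_pos": [7,-20,20],"yaw": 0.06,"hand": 10},{"delta_pos": [7,-28,0],"yaw": 0.06,"hand": 10},{"delta_pos": [7,-28,0],"yaw": 0.06,"hand": 10}]'

```text
clock: 4.2
eef_pos: [422.8, 257.3, 281.7]
eef_rot: [-3.141, -0.002, 0.29]
wrist_force: [0.4, -0.9, -1.1]
finger_gap: 23.7
```

Emit:
drive_tool --steps '[{"delta_pos": [7,-28,0],"yaw": 0.06,"hand": 10},{"delta_pos": [7,-28,0],"yaw": 0.06,"hand": 10},{"delta_pos": [7,-28,0],"yaw": 0.06,"hand": 10},{"delta_pos": [7,-28,0],"yaw": 0.06,"hand": 10},{"delta_pos": [7,-28,0],"yaw": 0.06,"hand": 10}]'

```text
clock: 4.62
eef_pos: [457.6, 116.6, 280.6]
eef_rot: [-3.141, 0.0, 0.589]
wrist_force: [0.4, 0.4, -1.0]
finger_gap: 23.6
```

Emit:
drive_tool --steps '[{"delta_pos": [7,-28,0],"yaw": 0.06,"hand": 10},{"delta_pos": [7,-28,0],"yaw": 0.06,"hand": 10},{"delta_pos": [7,-28,0],"yaw": 0.06,"hand": 10},{"delta_pos": [7,-28,0],"yaw": 0.06,"hand": 10},{"delta_pos": [7,-28,0],"yaw": 0.06,"hand": 10}]'

```text
clock: 5.03
eef_pos: [492.7, -23.4, 280.7]
eef_rot: [-3.141, -0.0, 0.889]
wrist_force: [0.7, 0.8, -0.7]
finger_gap: 23.7
```

```bash
python3 - <<'E'
from h import *
s=manip.read_state(); print(s['eef_pos'],s['eef_rot'],s['joints'])
for n in ['scene0','side0']:
    c=load(n);P=cloud(c)
    for nm,b in {'scene0':[('bottle',(228,165,24,48))],'side0':[('bottle',(280,265,25,40))]}[n]:
        x,y,w,h=b; q=P[y:y+h,x:x+w].reshape(-1,3); q=q[(q[:,2]>40)&(q[:,2]<140)]; print(n,nm,np.median(q,0),q.max(0))
E
```

```text
[492.68012377 -23.39046948 280.65664337] [-3.14137320e+00 -1.14759879e-04  8.88853739e-01] [-1.21822847e-01  1.31386213e-01  1.58972634e+00  2.16251655e-04
  1.42060505e+00  5.60087358e-01]
scene0 bottle [ 390.17807722 -179.05500798   84.21954433] [ 404.52420623 -153.69599631  137.11688528]
side0 bottle [ 370.3134857  -187.81864424   88.50509901] [ 396.43685757 -160.91786296  135.96021071]
```

Emit:
drive_tool --steps '[{"delta_pos": [7,-28,0],"yaw": 0.06,"hand": 10},{"delta_pos": [7,-28,0],"yaw": 0.06,"hand": 10},{"delta_pos": [7,-28,0],"yaw": 0.06,"hand": 10},{"delta_pos": [7,-28,-10],"yaw": 0.06,"hand": 10},{"delta_pos": [7,-28,-20],"yaw": 0.06,"hand": 10}]'

```text
clock: 5.45
eef_pos: [528.5, -163.6, 252.2]
eef_rot: [3.138, -0.0, 1.189]
wrist_force: [1.2, -0.5, -1.1]
finger_gap: 23.5
```

Emit:
drive_tool --steps '[{"delta_pos": [7,-28,-20],"yaw": 0.06,"hand": 10},{"delta_pos": [8,-28,-20],"yaw": 0.032,"hand": 10},{"delta_pos": [0,0,-20],"yaw": 0,"hand": 10},{"delta_pos": [0,0,-20],"yaw": 0,"hand": 10},{"delta_pos": [0,0,0],"yaw": 0,"hand": 10}]'

```text
clock: 5.87
eef_pos: [541.3, -217.7, 166.4]
eef_rot: [-3.135, -0.001, 1.277]
wrist_force: [-1.3, 0.7, -1.6]
finger_gap: 23.7
```

```bash
python3 - <<'E'
from h import *
s=manip.read_state(); print(s['eef_pos'],s['eef_rot'])
shot('scene','sc2');shot('side','sd2')
a=cv2.imread('pics/sc2.png')[100:340,150:450];b=cv2.imread('pics/sd2.png')[100:340,230:530]
cv2.imwrite('pics/c2.png',cv2.resize(np.hstack([a,b]),(800,320)))
E
```

```text
[ 541.27609986 -217.69088474  166.39934138] [-3.13497964e+00 -1.13308207e-03  1.27710926e+00]
```

View pics/c2.png

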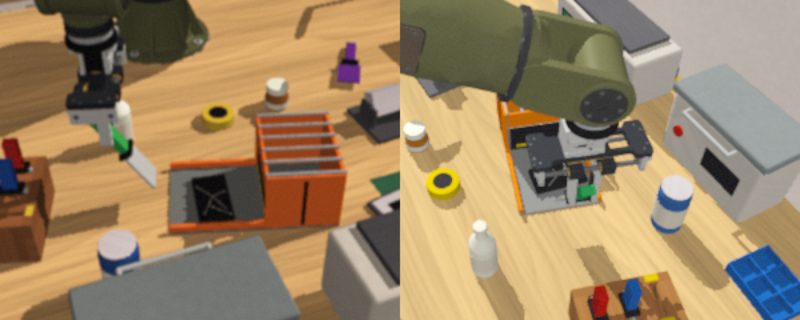

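```bash
cat > blade.py <<'E'
from h import *
a=np.radians(73.4); e=np.array([np.cos(a),np.sin(a)]); f=np.array([-e[1],e[0]])
def st(P): return np.c_[P[...,:2].reshape(-1,2)@e,P[...,:2].reshape(-1,2)@f,P[...,2].ravel()]
if __name__=='__main__':
    import sys
    c=load(sys.argv[1]); P=cloud(c); H=hsv(c)
    s=manip.read_state(); g=s['eef_pos']; G=st(g[None])[0]; print('grip st',G)
    Q=st(P).reshape(400,640,3)
    D=np.abs(Q[...,1]-G[1])<32
    box=D&(Q[...,0]>G[0]-40)&(Q[...,0]<G[0]+120)&(Q[...,2]<G[2]+45)
    grn=mask(c,(50,120,30),(75,255,255))&box
    gry=(H[...,1]<60)&(H[...,2]>70)&box&(Q[...,2]>G[2]-115)&(Q[...,2]<G[2]-40)&(Q[...,0]>G[0])
    for nm,m in (('green',grn),('blade',gry)):
        q=Q[m]
        if len(q)<8: print(nm,len(q)); continue
        # robust line s vs z
        k=np.ones(len(q),bool)
        for _ in range(4):
            A=np.polyfit(q[k,2],q[k,0],1); r=q[:,0]-np.polyval(A,q[:,2]); k=np.abs(r)<3
        print(nm,len(q),k.sum(),'lean',np.degrees(np.arctan(-A[0])),'z',q[k,2].min(),q[k,2].max(),'s at',q[k,0].min(),q[k,0].max(),'t',np.percentile(q[k,1],[1,50,99]))
E
python3 blade.py sc2
```

```text
grip st [ -53.72187475 -582.42398419  170.73313073]
green 151 107 lean 30.339444195355977 z 132.18399129591535 171.13529666233387 s at -46.384272282028604 -23.631328175747342 t [-594.87871406 -584.1785133  -569.89172051]
blade 319 312 lean 31.962537092654568 z 60.244110064224515 124.94952998615872 s at -26.071363176125978 14.39098199982373 t [-607.58004065 -586.04376556 -556.41324666]
```

Emit:
drive_tool --steps '[{"delta_pos": [0,0,-20],"yaw": 0,"hand": 10},{"delta_pos": [0,0,-20],"yaw": 0,"hand": 10},{"delta_pos": [0,0,-10],"yaw": 0,"hand": 10},{"delta_pos": [0,0,-4],"yaw": 0,"hand": 10},{"delta_pos": [0,0,0],"yaw": 0,"hand": 10}]' --squeeze 15

```text
clock: 6.38
eef_pos: [543.0, -218.0, 116.7]
eef_rot: [3.142, 0.0, 1.278]
wrist_force: [-0.2, -0.1, -0.7]
finger_gap: 23.9
```

Emit:
drive_tool --steps '[{"delta_pos": [0,0,-1.5],"yaw": 0,"hand": 10},{"delta_pos": [0,0,-1.5],"yaw": 0,"hand": 10}]' --squeeze 12

```text
clock: 6.55
eef_pos: [543.4, -218.3, 114.5]
eef_rot: [3.14, 0.0, 1.278]
wrist_force: [0.3, 0.5, -1.3]
finger_gap: 24.2
```

Emit:
drive_tool --steps '[{"delta_pos": [0,0,-1.5],"yaw": 0,"hand": 10},{"delta_pos": [0,0,-1.5],"yaw": 0,"hand": 10}]'

```text
clock: 6.72
eef_pos: [543.1, -218.2, 110.6]
eef_rot: [3.141, 0.0, 1.278]
wrist_force: [0.5, 0.3, -2.1]
finger_gap: 24.0
```

```bash
python3 - <<'E'
from h import *
s=manip.read_state(); print(s['eef_pos'],s['wrist_force'])
shot('scene','sc3')
E
python3 blade.py sc3
```

```text
[ 543.0771169  -218.2088276   110.61748017] [ 0.48211695  0.26431472 -2.07668768]
grip st [ -53.97481813 -582.56736493  110.13718209]
green 137 101 lean 29.125345875275244 z 75.94429812461567 113.6991868290944 s at -46.58998416322464 -23.09849625287391 t [-597.71163608 -586.62691061 -571.37867019]
blade 546 96 lean 51.78655244175578 z 0.6042773374325634 51.341957320179745 s at -15.632979925622369 46.814937265279426 t [-611.91818451 -585.54455268 -551.26928212]
```

Emit:
drive_tool --steps '[{"delta_pos": [0,0,-1.5],"yaw": 0,"hand": 10},{"delta_pos": [0,0,-1.5],"yaw": 0,"hand": 10}]'

```text
clock: 6.93
eef_pos: [542.9, -218.2, 107.2]
eef_rot: [3.141, 0.0, 1.278]
wrist_force: [-0.7, -3.4, 7.0]
finger_gap: 23.8
```

Emit:
drive_tool --steps '[{"delta_pos": [0,0,-1.5],"yaw": 0,"hand": 10},{"delta_pos": [0,0,-1.5],"yaw": 0,"hand": 10}]'

```text
clock: 7.1
eef_pos: [543.2, -219.4, 105.6]
eef_rot: [3.139, 0.002, 1.278]
wrist_force: [-4.6, -8.1, 15.6]
finger_gap: 24.1
```

Emit:
drive_tool --steps '[{"delta_pos": [0,-0.5,-1.5],"yaw": 0,"hand": 10},{"delta_pos": [-0.5,-1.5,-1.5],"yaw": 0,"hand": 10}]'

```text
clock: 7.27
eef_pos: [542.9, -221.4, 102.8]
eef_rot: [3.139, 0.002, 1.278]
wrist_force: [-3.9, -6.6, 11.7]
finger_gap: 24.2
```

```bash
python3 - <<'E'
from h import *
s=manip.read_state(); print(s['eef_pos'],s['wrist_force'])
shot('scene','sc4')
a=cv2.imread('pics/sc4.png')[180:280,200:350];cv2.imwrite('pics/c4.png',cv2.resize(a,(750,500),interpolation=cv2.INTER_CUBIC))
E
python3 blade.py sc4
```

```text
[ 542.86498008 -221.44522129  102.84959986] [-3.88718819 -6.58118522 11.70296544]
grip st [ -57.41204401 -583.34736831  102.48834135]
green 129 95 lean 32.82658620916648 z 70.91733795476182 106.21453039687572 s at -49.47767236152618 -26.404639123038212 t [-598.54065949 -587.22921969 -574.07472166]
blade 532 98 lean 54.475278762795355 z 1.7446250190348565 47.08915041573209 s at -18.19864602767534 44.45384485324281 t [-612.8607205  -583.34079238 -555.00590506]
```

View pics/c4.png

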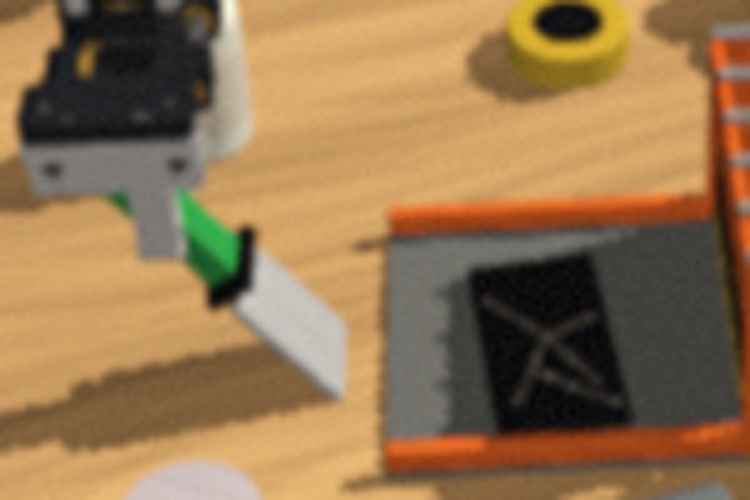

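Emit:
drive_tool --steps '[{"delta_pos": [-0.7,-2.3,-0.5],"yaw": 0,"hand": 10},{"delta_pos": [-0.7,-2.3,-0.5],"yaw": 0,"hand": 10},{"delta_pos": [-0.7,-2.3,-0.8],"yaw": 0,"hand": 10},{"delta_pos": [-0.7,-2.3,-0.8],"yaw": 0,"hand": 10},{"delta_pos": [-0.7,-2.3,-0.8],"yaw": 0,"hand": 10}]' --squeeze 8

```text
clock: 7.73
eef_pos: [538.8, -231.7, 97.5]
eef_rot: [-3.141, -0.0, 1.278]
wrist_force: [-0.5, 1.1, -0.4]
finger_gap: 23.7
```

```bash
python3 - <<'E'
from h import *
s=manip.read_state(); print(s['eef_pos'],s['wrist_force'])
shot('scene','sc5')
a=cv2.imread('pics/sc5.png')[180:280,200:350];cv2.imwrite('pics/c5.png',cv2.resize(a,(750,500),interpolation=cv2.INTER_CUBIC))
E
python3 blade.py sc5
```

```text
[ 538.77238157 -231.69342885   97.46537438] [-0.50786647  1.10370006 -0.38950446]
grip st [ -68.49316116 -582.44104353   97.2988174 ]
green 139 104 lean 37.95609234063693 z 67.74346507757889 102.85497770919164 s at -60.77870380549049 -34.67844566579452 t [-596.91697902 -586.46630505 -572.91722596]
blade 464 331 lean 39.714543967670664 z 1.8838267564563012 57.2007636774149 s at -33.49436953537331 11.570575252910848 t [-609.95107231 -586.26301426 -558.9387647 ]
```

View pics/c5.png

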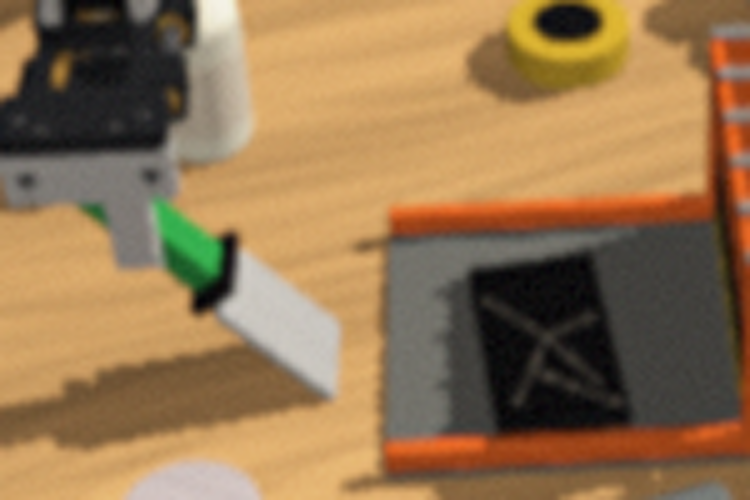

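Emit:
drive_tool --steps '[{"delta_pos": [0,0,0],"yaw": 0,"hand": 10},{"delta_pos": [0,0,0],"yaw": 0,"hand": 10},{"delta_pos": [0,0,6],"yaw": 0.003,"hand": 10},{"delta_pos": [2.86,9.58,0],"yaw": 0,"hand": 10},{"delta_pos": [2.86,9.58,0],"yaw": 0,"hand": 10}]' --squeeze 55

```text
clock: 8.2
eef_pos: [544.9, -212.0, 104.2]
eef_rot: [3.141, 0.0, 1.28]
wrist_force: [1.6, 0.2, -1.5]
finger_gap: 23.7
```

Emit:
drive_tool --steps '[{"delta_pos": [2.86,9.58,0],"yaw": 0,"hand": 10},{"delta_pos": [2.86,9.58,0],"yaw": 0,"hand": 10},{"delta_pos": [1.43,4.79,0],"yaw": 0,"hand": 10},{"delta_pos": [0,0,0],"yaw": 0,"hand": 10}]'

```text
clock: 8.53
eef_pos: [552.1, -187.1, 103.7]
eef_rot: [-3.141, -0.0, 1.282]
wrist_force: [-0.1, -0.3, -1.3]
finger_gap: 23.7
```

```bash
python3 - <<'E'
from h import *
s=manip.read_state(); print(s['eef_pos'],s['wrist_force'])
shot('scene','sc6');shot('side','sd6')
a=cv2.imread('pics/sc6.png')[180:280,230:380];b=cv2.imread('pics/sd6.png')[160:260,300:420]
cv2.imwrite('pics/c6.png',np.hstack([cv2.resize(a,(450,300),interpolation=cv2.INTER_CUBIC),cv2.resize(b,(340,300))]))
E
python3 blade.py sc6
```

```text
[ 552.12871007 -187.06925149  103.71198437] [-0.14439386 -0.26967665 -1.28009018]
grip st [ -22.80838536 -582.57455205  103.67224682]
green 133 86 lean 34.41709269635326 z 73.21790838421111 106.70356033868075 s at -12.154780783631688 10.555897426122854 t [-597.36332912 -586.91151481 -573.00170405]
blade 426 358 lean 38.24703917171916 z 1.227363477987069 62.97709823255627 s at 14.157473096988253 63.63557058101178 t [-611.10245048 -585.57624551 -557.29716232]
```

View pics/c6.png

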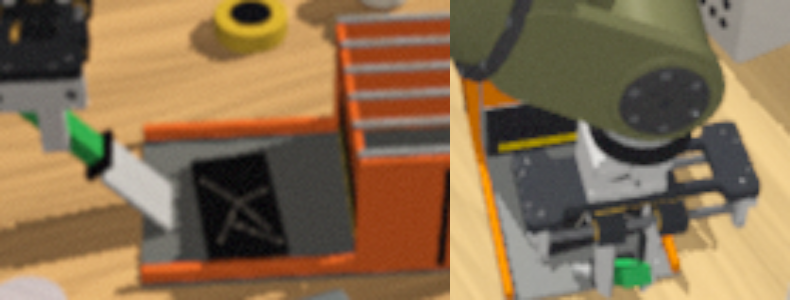

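Emit:
drive_tool --steps '[{"delta_pos": [1.43,4.79,0],"yaw": 0,"hand": 10},{"delta_pos": [1.43,4.79,0],"yaw": 0,"hand": 10},{"delta_pos": [1.43,4.79,0],"yaw": 0,"hand": 10},{"delta_pos": [1.43,4.79,0],"yaw": 0,"hand": 10},{"delta_pos": [1.43,4.79,0],"yaw": 0,"hand": 10}]'

```text
clock: 9.05
eef_pos: [559.0, -164.1, 103.8]
eef_rot: [-3.142, 0.0, 1.281]
wrist_force: [-0.4, -1.1, -1.7]
finger_gap: 23.9
```

Emit:
drive_tool --steps '[{"delta_pos": [1.72,5.75,0],"yaw": 0,"hand": 10},{"delta_pos": [1.72,5.75,0],"yaw": 0,"hand": 10},{"delta_pos": [1.72,5.75,0],"yaw": 0,"hand": 10},{"delta_pos": [1.72,5.75,0],"yaw": 0,"hand": 10},{"delta_pos": [1.72,5.75,0],"yaw": 0,"hand": 10}]'

```text
clock: 9.47
eef_pos: [567.7, -135.2, 103.8]
eef_rot: [3.142, 0.0, 1.281]
wrist_force: [0.4, -0.7, -1.3]
finger_gap: 23.6
```

```bash
cat > look.sh <<'X'
python3 - $1 <<'E'
from h import *
import sys; k=sys.argv[1]
s=manip.read_state(); print(s['eef_pos'],s['wrist_force'])
shot('scene','sc'+k);shot('side','sd'+k)
a=cv2.imread(f'pics/sc{k}.png')[180:280,250:400];b=cv2.imread(f'pics/sd{k}.png')[140:260,290:430]
cv2.imwrite(f'pics/c{k}.png',np.hstack([cv2.resize(a,(450,300),interpolation=cv2.INTER_CUBIC),cv2.resize(b,(350,300))]))
E
X
bash look.sh 7; python3 blade.py sc7
```

```text
[ 567.65629604 -135.18722477  103.75173291] [ 0.38670275 -0.66290966 -1.30834604]
grip st [  32.95362971 -582.62057576  103.73797857]
green 126 82 lean 37.511975889839796 z 73.94858527485144 105.30008519253477 s at 41.56132717637002 64.84044176116281 t [-596.8018111  -586.63434709 -573.07631557]
blade 417 50 lean -4.536406618955299 z 3.2559388278009465 49.89157087722708 s at 80.17247034390432 86.6288621810518 t [-609.75632472 -584.95319079 -558.69797743]
```

View pics/c7.png

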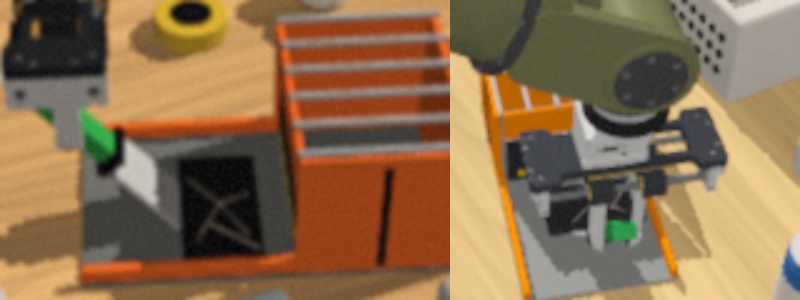

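```bash
python3 - <<'E'
from blade import *
c=load('sc7');H=hsv(c);Q=st(cloud(c)).reshape(400,640,3)
m=(H[...,2]<60)&(abs(Q[...,2]-14)<3)&(Q[...,0]>90)&(Q[...,0]<192)&(abs(Q[...,1]+577)<76)
q=Q[m]; print(len(q),cv2.minAreaRect(q[:,:2].astype(np.float32)),q.min(0),q.max(0))
E
```

```text
825 ((143.26876831054688, -590.2882690429688), (111.11827087402344, 61.80042266845703), 89.87094116210938) [ 112.32342785 -645.91236909   11.02692306] [ 174.09376766 -534.7327939    16.94275132]
```

Emit:
drive_tool --steps '[{"delta_pos": [1.72,5.75,0],"yaw": 0,"hand": 10},{"delta_pos": [1.72,5.75,0],"yaw": 0,"hand": 10},{"delta_pos": [1.72,5.75,0],"yaw": 0,"hand": 10},{"delta_pos": [1.72,5.75,0],"yaw": 0,"hand": 10},{"delta_pos": [1.72,5.75,0],"yaw": 0,"hand": 10}]'

```text
clock: 9.98
eef_pos: [576.2, -106.5, 103.7]
eef_rot: [-3.142, 0.0, 1.281]
wrist_force: [-0.3, -0.6, -0.8]
finger_gap: 23.8
```

Emit:
drive_tool --steps '[{"delta_pos": [1.72,5.75,0],"yaw": 0,"hand": 10},{"delta_pos": [1.72,5.75,0],"yaw": 0,"hand": 10},{"delta_pos": [1.72,5.75,0],"yaw": 0,"hand": 10},{"delta_pos": [1.72,5.75,0],"yaw": 0,"hand": 10},{"delta_pos": [1.72,5.75,0],"yaw": 0,"hand": 10}]'

```text
clock: 10.4
eef_pos: [584.8, -77.8, 103.8]
eef_rot: [3.142, 0.0, 1.281]
wrist_force: [-0.6, -0.8, -0.5]
finger_gap: 23.6
```

```bash
bash look.sh 8; python3 blade.py sc8
```

```text
[584.82881942 -77.79502629 103.77496978] [-0.60760506 -0.82592689 -0.46511518]
grip st [  92.94006206 -582.64075528  103.75628883]
green 125 55 lean 29.203478347395897 z 72.2844738128831 104.06387685008906 s at 103.78774023533083 121.14680317372499 t [-597.45909074 -591.80821901 -575.5080461 ]
blade 300 256 lean 38.4697941008977 z 8.329003033170125 62.728561009429995 s at 127.30842895049875 171.29467115026105 t [-610.05593329 -587.89457177 -558.16539434]
```

View pics/c8.png

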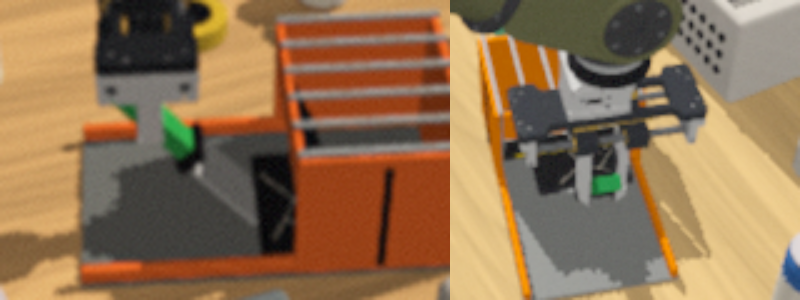

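Emit:
drive_tool --steps '[{"delta_pos": [1.43,4.79,0],"yaw": 0,"hand": 10},{"delta_pos": [1.43,4.79,0],"yaw": 0,"hand": 10},{"delta_pos": [1.43,4.79,0],"yaw": 0,"hand": 10},{"delta_pos": [1.43,4.79,0],"yaw": 0,"hand": 10},{"delta_pos": [1.43,4.79,0],"yaw": 0,"hand": 10}]'

```text
clock: 10.92
eef_pos: [591.9, -53.9, 103.7]
eef_rot: [-3.142, 0.0, 1.281]
wrist_force: [-0.5, -0.7, -2.0]
finger_gap: 23.6
```

Emit:
drive_tool --steps '[{"delta_pos": [1.43,4.79,0],"yaw": 0,"hand": 10},{"delta_pos": [1.43,4.79,0],"yaw": 0,"hand": 10},{"delta_pos": [1.43,4.79,0],"yaw": 0,"hand": 10},{"delta_pos": [1.43,4.79,0],"yaw": 0,"hand": 10},{"delta_pos": [0,0,0],"yaw": 0,"hand": 10}]'

```text
clock: 11.33
eef_pos: [597.8, -34.2, 103.7]
eef_rot: [3.142, -0.0, 1.281]
wrist_force: [0.5, 0.1, -1.7]
finger_gap: 23.5
```

```bash
bash look.sh 9; python3 blade.py sc9
```

```text
[597.76483354 -34.24815403 103.72455255] [ 0.46920854  0.09302787 -1.69236782]
grip st [ 137.25021632 -582.65958041  103.71228164]
green 103 47 lean 31.491273187732013 z 74.04340872755517 102.21492733214347 s at 148.86136300913316 166.45217518370544 t [-597.6772796  -591.5626639  -575.48928717]
blade 176 65 lean 17.14557890377891 z 3.9217769553818016 54.16749984488399 s at 182.27314289790948 201.0409878401702 t [-610.62647488 -588.47087978 -558.48120571]
```

View pics/c9.png

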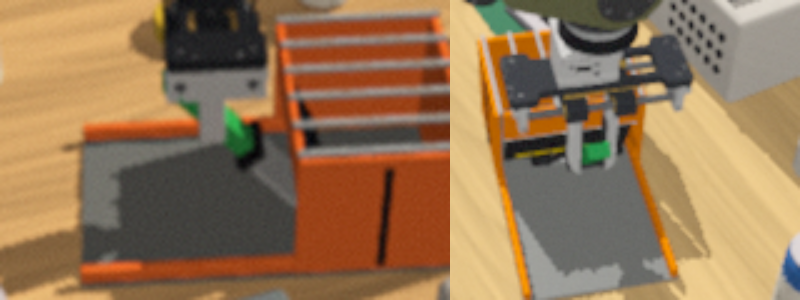

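Emit:
drive_tool --steps '[{"delta_pos": [1.15,3.83,0],"yaw": 0,"hand": 10},{"delta_pos": [1.15,3.83,0],"yaw": 0,"hand": 10},{"delta_pos": [1.15,3.83,0],"yaw": 0,"hand": 10},{"delta_pos": [1.15,3.83,0],"yaw": 0,"hand": 10},{"delta_pos": [0,0,0],"yaw": 0,"hand": 10}]'

```text
clock: 11.85
eef_pos: [602.3, -19.1, 103.7]
eef_rot: [3.142, -0.0, 1.281]
wrist_force: [-0.2, -2.2, -1.7]
finger_gap: 23.7
```

```bash
bash look.sh 10; python3 blade.py sc10
```

```text
[602.34405754 -19.13716014 103.72582922] [-0.17571921 -2.22240968 -1.67220725]
grip st [ 153.21018017 -582.6509214   103.65045563]
green 101 50 lean 33.529338329671816 z 73.84202988339439 100.82238891530449 s at 166.21616363902422 185.63695261189343 t [-597.76547094 -591.435697   -577.50668437]
blade 50 29 lean 3.091226117720953 z 1.8308361580144492 59.76525399025445 s at 192.3267692438189 201.09075805639614 t [-610.38268071 -599.57101825 -557.47234677]
```

View pics/c10.png

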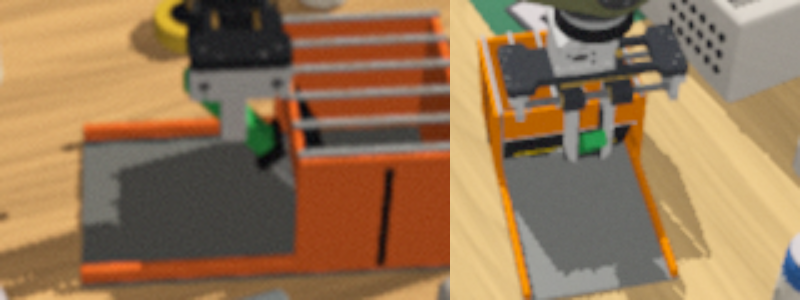

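Emit:
drive_tool --steps '[{"delta_pos": [-1.43,-4.79,0],"yaw": 0,"hand": 10},{"delta_pos": [-2.86,-9.58,0],"yaw": 0,"hand": 10},{"delta_pos": [-2.86,-9.58,0],"yaw": 0,"hand": 10},{"delta_pos": [-2.86,-9.58,0],"yaw": 0,"hand": 10},{"delta_pos": [-2.86,-9.58,0],"yaw": 0,"hand": 10}]'

```text
clock: 12.37
eef_pos: [588.9, -64.4, 103.9]
eef_rot: [3.141, -0.0, 1.28]
wrist_force: [-0.0, 0.7, -1.4]
finger_gap: 23.3
```

Emit:
drive_tool --steps '[{"delta_pos": [-2.86,-9.58,2],"yaw": 0,"hand": 10},{"delta_pos": [-5.7,-19.2,5],"yaw": 0,"hand": 10},{"delta_pos": [-5.7,-19.2,10],"yaw": 0,"hand": 10},{"delta_pos": [-5.7,-19.2,20],"yaw": 0,"hand": 10},{"delta_pos": [-5.7,-19.2,20],"yaw": 0,"hand": 10}]'

```text
clock: 12.78
eef_pos: [562.7, -150.9, 161.2]
eef_rot: [-3.141, -0.0, 1.28]
wrist_force: [0.5, -0.4, -2.0]
finger_gap: 23.7
```

```bash
bash look.sh 11; python3 - <<'E'
from blade import *
for n in('sc11','sd11'):
    c=load(n);H=hsv(c);Q=st(cloud(c)).reshape(400,640,3)
    m=(H[...,2]<60)&(Q[...,2]<22)&(Q[...,2]>6)&(Q[...,0]>205)&(Q[...,0]<320)&(abs(Q[...,1]+577)<80)
    if m.sum(): q=Q[m]; print(n,len(q),q.min(0),q.max(0),np.argwhere(m).mean(0))
    y=mask(c,(20,150,100),(34,255,255))&(abs(Q[...,1]+577)<80)&(Q[...,0]>185)&(Q[...,0]<280)&(Q[...,2]>8)&(Q[...,2]<80)
    if y.sum(): q=Q[y]; print(n,'yel',len(q),np.median(q,0),q.min(0),q.max(0))
E
```

```text
[ 562.6857284  -150.91245173  161.21514747] [ 0.51617218 -0.4431075  -1.98942282]
sd11 yel 21 [ 197.63558229 -526.29309827   21.29684635] [ 195.05877418 -538.35173297   14.19719916] [ 200.41426986 -515.13717245   27.17054112]
```

View pics/c11.png

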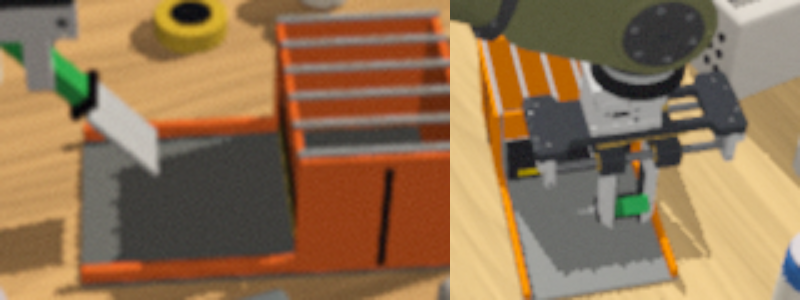

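Emit:
drive_tool --steps '[{"delta_pos": [-7.4,-25,0],"yaw": 0,"hand": 10},{"delta_pos": [-7.4,-25,0],"yaw": 0,"hand": 10},{"delta_pos": [-7.5,-25,-15],"yaw": 0,"hand": 10},{"delta_pos": [0,0,-20],"yaw": 0,"hand": 10},{"delta_pos": [0,0,-20],"yaw": 0,"hand": 10}]'

```text
clock: 13.3
eef_pos: [540.8, -225.5, 104.7]
eef_rot: [3.141, -0.0, 1.279]
wrist_force: [0.2, -0.2, -1.8]
finger_gap: 23.8
```

Emit:
drive_tool --steps '[{"delta_pos": [0,0,0],"yaw": 0,"hand": 10},{"delta_pos": [0,0,0],"yaw": 0,"hand": 10},{"delta_pos": [0,0,0],"yaw": 0,"hand": 10},{"delta_pos": [0,0,0],"yaw": 0,"hand": 10}]' --squeeze 4

```text
clock: 13.63
eef_pos: [541.9, -224.3, 107.0]
eef_rot: [3.14, 0.0, 1.281]
wrist_force: [-0.1, -0.8, -1.0]
finger_gap: 23.9
```

```bash
cat > look2.sh <<'X'
python3 - $1 <<'E'
from h import *
import sys; k=sys.argv[1]
s=manip.read_state(); print(s['eef_pos'],s['wrist_force'],s['finger_gap'])
shot('scene','sc'+k);shot('side','sd'+k)
a=cv2.imread(f'pics/sc{k}.png')[180:280,200:350];b=cv2.imread(f'pics/sd{k}.png')[140:260,290:430]
cv2.imwrite(f'pics/c{k}.png',np.hstack([cv2.resize(a,(450,300),interpolation=cv2.INTER_CUBIC),cv2.resize(b,(350,300))]))
E
X
bash look2.sh 12; python3 blade.py sc12
```

```text
[ 541.91587106 -224.32784549  107.04722582] [-0.11253973 -0.78625954 -1.0329255 ] 23.872402065261035
grip st [ -60.18747679 -583.30972746  106.83786412]
green 138 100 lean 36.945249051001475 z 76.38357852087051 109.48553783936939 s at -52.023220847603355 -27.79578529438407 t [-597.47526468 -586.15006451 -572.88332694]
blade 535 138 lean 50.94326848310135 z 0.8090158694457159 55.73719203066844 s at -21.279848026011138 46.611850420722156 t [-614.44863573 -585.70399433 -553.43935071]
```

View pics/c12.png

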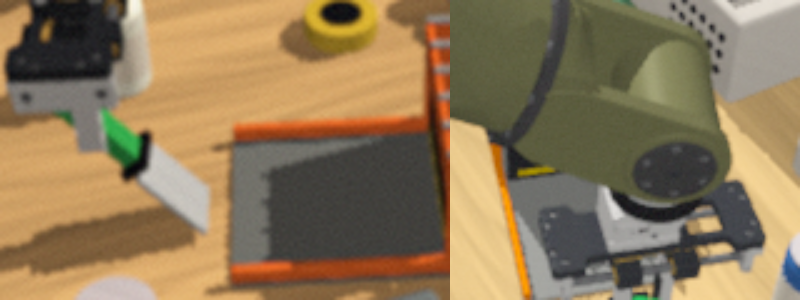

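Emit:
drive_tool --steps '[{"delta_pos": [0,0,-4],"yaw": 0,"hand": 10},{"delta_pos": [0,0,-3],"yaw": 0,"hand": 10},{"delta_pos": [0.9,2.9,0],"yaw": 0,"hand": 10},{"delta_pos": [0.9,2.9,0],"yaw": 0,"hand": 10},{"delta_pos": [0.9,2.9,0],"yaw": 0,"hand": 10}]' --squeeze 8

```text
clock: 14.15
eef_pos: [544.1, -215.4, 98.7]
eef_rot: [-3.142, -0.0, 1.281]
wrist_force: [0.1, -1.7, 1.1]
finger_gap: 23.8
```

Emit:
drive_tool --steps '[{"delta_pos": [0.9,2.9,0],"yaw": 0,"hand": 10},{"delta_pos": [0.9,2.9,0],"yaw": 0,"hand": 10},{"delta_pos": [0.9,2.9,0],"yaw": 0,"hand": 10}]'

```text
clock: 14.4
eef_pos: [546.8, -206.6, 98.7]
eef_rot: [-3.142, 0.0, 1.281]
wrist_force: [-0.7, -2.3, 1.6]
finger_gap: 23.9
```

```bash
bash look2.sh 13; python3 blade.py sc13
```

```text
[ 546.80889981 -206.59273995   98.73936234] [-0.71690536 -2.30928827  1.62965294] 23.86626680271594
grip st [ -41.68986223 -583.06672608   98.80266015]
green 129 90 lean 34.45778625596939 z 67.4418243551346 100.09956408011487 s at -32.79427485092104 -10.417363260699515 t [-597.25097899 -586.9038849  -572.39346747]
blade 584 188 lean 46.358087641895324 z -0.09149192597601541 58.676124677972325 s at -10.845344225030148 46.919443761592035 t [-612.62462547 -587.12110182 -553.49692436]
```

View pics/c13.png

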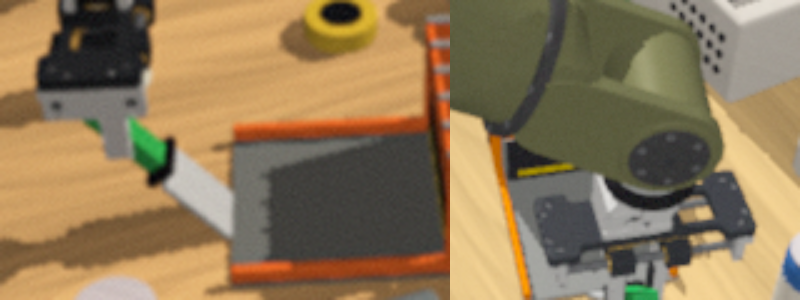

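Emit:
drive_tool --steps '[{"delta_pos": [1.0,3.4,2.3],"yaw": 0,"hand": 10},{"delta_pos": [1.0,3.4,2.5],"yaw": 0,"hand": 10},{"delta_pos": [1.3,4.5,3.0],"yaw": 0,"hand": 10},{"delta_pos": [1.3,4.5,2.8],"yaw": 0,"hand": 10}]'

```text
clock: 14.83
eef_pos: [551.4, -190.7, 109.6]
eef_rot: [-3.141, -0.0, 1.281]
wrist_force: [0.3, -0.8, -1.4]
finger_gap: 23.9
```

```bash
bash look2.sh 14; python3 blade.py sc14
```

```text
[ 551.40926946 -190.65820987  109.58484777] [ 0.25604676 -0.75689818 -1.36991032] 23.872582659163726
grip st [ -24.84240349 -583.03603469  109.83369359]
green 103 74 lean 26.772718502575895 z 75.51802206810964 107.20104818762434 s at -16.2863998149771 1.2497204137987714 t [-597.08763277 -587.56442215 -573.67202733]
blade 523 145 lean 39.87542416659663 z 0.898020762422675 65.9646832366085 s at -3.204595835121094 51.3918447108257 t [-611.4686389  -586.59220795 -553.8039953 ]
```

View pics/c14.png

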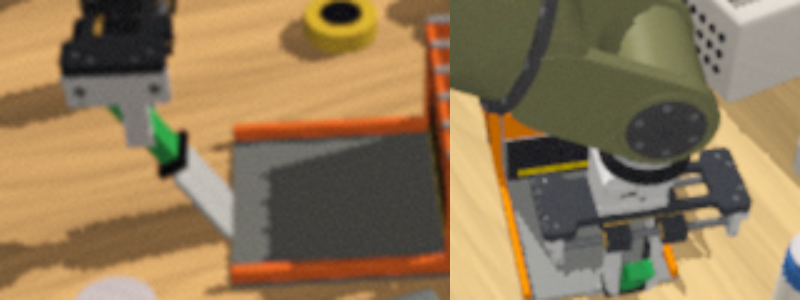

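Emit:
drive_tool --steps '[{"delta_pos": [1.4,4.7,2.4],"yaw": 0,"hand": 10},{"delta_pos": [1.4,4.7,2.4],"yaw": 0,"hand": 10},{"delta_pos": [1.5,4.9,2.0],"yaw": 0,"hand": 10},{"delta_pos": [1.5,4.9,2.0],"yaw": 0,"hand": 10},{"delta_pos": [1.5,5.0,1.6],"yaw": 0,"hand": 10}]'

```text
clock: 15.35
eef_pos: [558.7, -166.4, 120.0]
eef_rot: [-3.141, 0.0, 1.281]
wrist_force: [-1.6, -0.9, -0.7]
finger_gap: 23.9
```

Emit:
drive_tool --steps '[{"delta_pos": [1.5,5.0,1.6],"yaw": 0,"hand": 10},{"delta_pos": [1.5,5.2,1.2],"yaw": 0,"hand": 10},{"delta_pos": [1.5,5.2,1.1],"yaw": 0,"hand": 10}]'

```text
clock: 15.6
eef_pos: [563.3, -151.1, 123.8]
eef_rot: [3.142, 0.0, 1.281]
wrist_force: [-1.2, -0.7, -0.9]
finger_gap: 23.7
```

```bash
bash look2.sh 15; python3 blade.py sc15
```

```text
[ 563.27088716 -151.06023403  123.80074478] [-1.23274712 -0.74390022 -0.93510004] 23.654196048740108
grip st [  16.50069015 -582.99724012  123.81290836]
green 53 19 lean 8.850325820741263 z 81.65119638998112 103.56812716937759 s at 14.820193479059645 20.886019289107313 t [-597.66934504 -595.1656062  -592.57917165]
blade 128 124 lean 10.709929646849748 z 9.022568830874434 77.95353924596566 s at 19.69604850996521 33.51712066405842 t [-610.47803397 -596.00784653 -561.04251234]
```

View pics/c15.png

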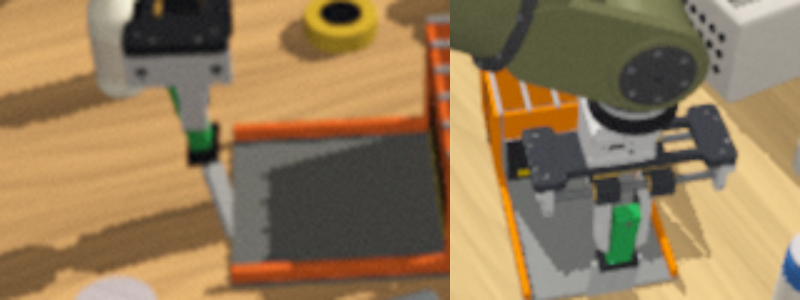

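Emit:
drive_tool --steps '[{"delta_pos": [1.5,5.2,0.8],"yaw": 0,"hand": 10},{"delta_pos": [1.5,5.2,0.5],"yaw": 0,"hand": 10},{"delta_pos": [1.5,5.2,0.3],"yaw": 0,"hand": 10},{"delta_pos": [1.2,4.2,0],"yaw": 0,"hand": 10}]'

```text
clock: 16.03
eef_pos: [569.1, -131.3, 125.4]
eef_rot: [3.141, 0.0, 1.281]
wrist_force: [0.0, -1.0, -0.6]
finger_gap: 23.7
```

```bash
bash look2.sh 16; python3 blade.py sc16
```

```text
[ 569.10173378 -131.28995774  125.41911713] [ 0.02255386 -0.96599599 -0.63064684] 23.66298539814396
grip st [  37.0126673  -582.76851781  125.26053405]
green 70 35 lean 9.188867265806802 z 81.65214587155594 147.36403467675825 s at 20.51369551165342 33.4934188503019 t [-598.16740471 -595.37912939 -591.70192018]
blade 0
```

View pics/c16.png

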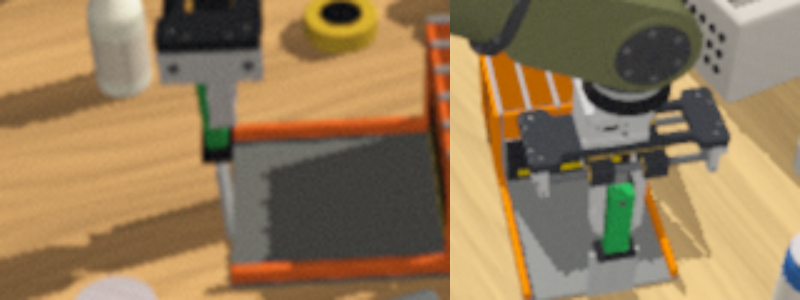

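```bash
cat > lean2.py <<'E'
# lean about jaw axis using both clouds; direction angle of handle-lean given
from h import *
import sys
def fit(n,ang,g,zr=(-20,60)):
    c=load(n); P=cloud(c); H=hsv(c); u=np.array([np.cos(ang),np.sin(ang)]); v=np.array([-u[1],u[0]])
    Q=np.stack([(P[...,:2]-g[:2])@u,(P[...,:2]-g[:2])@v,P[...,2]-g[2]],-1)
    box=(np.abs(Q[...,1])<30)&(np.abs(Q[...,0])<40)
    for nm,m,zl,zh in (('green',mask(c,(50,120,30),(75,255,255)),-46,55),('blade',(H[...,1]<60)&(H[...,2]>90),-122,-58)):
        q=Q[m&box&(Q[...,2]>zl)&(Q[...,2]<zh)]
        if len(q)<15: print(n,nm,len(q)); continue
        # keep points on the camera-facing broad face: robust fit u vs z
        best=None
        rng=np.random.default_rng(0)
        for _ in range(300):
            i,j=rng.choice(len(q),2,replace=False)
            if abs(q[i,2]-q[j,2])<15: continue
            s=(q[i,0]-q[j,0])/(q[i,2]-q[j,2]); r=q[:,0]-q[i,0]-s*(q[:,2]-q[i,2]); k=np.abs(r)<1.5
            if best is None or k.sum()>best.sum(): best=k
        A=np.polyfit(q[best,2],q[best,0],1)
        print(n,nm,len(q),best.sum(),'lean toward handle dir %.1f'%np.degrees(np.arctan(A[0])),'face at z0,-40,-125: %.1f %.1f %.1f'%(A[1],A[1]-40*A[0],A[1]-125*A[0]),'z',q[best,2].min().round(),q[best,2].max().round(),'v',np.percentile(q[best,1],[2,50,98]).round(1))
E
python3 - <<'E'
from lean2 import *
g=manip.read_state()['eef_pos']+[0,0,2]; ang=manip.read_state()['eef_rot'][2]+np.pi
for n in('sc16','sd16'): fit(n,ang,g)
E
```

```text
sc16 green 70 27 lean toward handle dir 3.1 face at z0,-40,-125: 14.4 12.2 7.6 z -41.0 20.0 v [10.5 12.6 15.3]
sc16 blade 127 64 lean toward handle dir 3.6 face at z0,-40,-125: 9.5 7.0 1.7 z -122.0 -60.0 v [-21.8  12.8  26.2]
sd16 green 281 192 lean toward handle dir 2.9 face at z0,-40,-125: 17.8 15.8 11.6 z -45.0 48.0 v [-12.6  -1.6   9.8]
sd16 blade 234 210 lean toward handle dir 3.5 face at z0,-40,-125: 13.1 10.6 5.5 z -122.0 -58.0 v [-25.8  -1.5  22.8]
```

```bash
python3 - <<'E'
from lean2 import *
shot('wrist','w16')
g=manip.read_state()['eef_pos']+[0,0,2]; ang=manip.read_state()['eef_rot'][2]+np.pi
fit('w16',ang,g)
c=load('w16');P=cloud(c);u=np.array([np.cos(ang),np.sin(ang)]);m=mask(c,(50,120,30),(75,255,255))
q=P[m]; q=q[q[:,2]>160]; d=(q[:,:2]-g[:2])@u; print('top face along handle dir',len(q),np.percentile(d,[1,50,99]),'z',np.median(q[:,2]))
E
```

```text
w16 green 4537 4207 lean toward handle dir 2.8 face at z0,-40,-125: 1.4 -0.6 -4.7 z -43.0 43.0 v [-12.3  -0.6  11. ]
w16 blade 1758 1441 lean toward handle dir 2.8 face at z0,-40,-125: 7.3 5.3 1.1 z -122.0 -58.0 v [-24.8  -0.6  23.4]
top face along handle dir 975 [-28.55359325   3.28884261  18.27254436] z 166.39895320809342
```

View pics/w16.png

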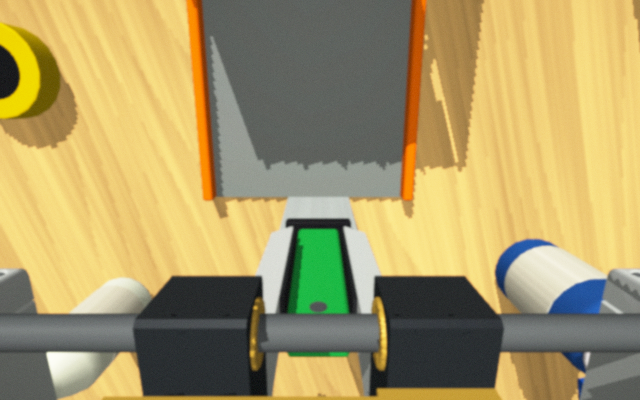

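Emit:
drive_tool --steps '[{"delta_pos": [0,0,0],"yaw": 0,"hand": 10},{"delta_pos": [-0.6,-2,10],"yaw": 0,"hand": 10},{"delta_pos": [0,0,25],"yaw": 0,"hand": 10},{"delta_pos": [0,0,40],"yaw": 0,"hand": 10},{"delta_pos": [0,0,40],"yaw": 0,"hand": 10}]' --squeeze 30

```text
clock: 16.6
eef_pos: [567.5, -133.9, 241.8]
eef_rot: [-3.14, -0.0, 1.28]
wrist_force: [0.4, -0.2, -0.1]
finger_gap: 23.8
```

Emit:
drive_tool --steps '[{"delta_pos": [1.2,-20,0],"yaw": -0.119,"hand": 10},{"delta_pos": [1.2,-20,0],"yaw": -0.119,"hand": 10},{"delta_pos": [1.2,-20,0],"yaw": -0.119,"hand": 10},{"delta_pos": [1.2,-20,0],"yaw": -0.119,"hand": 10},{"delta_pos": [1.2,-20,0],"yaw": -0.119,"hand": 10}]'

```text
clock: 17.02
eef_pos: [574.0, -235.0, 241.1]
eef_rot: [3.141, -0.0, 0.68]
wrist_force: [0.3, -0.3, -1.0]
finger_gap: 24.0
```

Emit:
drive_tool --steps '[{"delta_pos": [1.2,-20,0],"yaw": -0.119,"hand": 10},{"delta_pos": [1.2,-20,0],"yaw": -0.119,"hand": 10},{"delta_pos": [1.2,-20,0],"yaw": -0.119,"hand": 10},{"delta_pos": [1.2,-20,0],"yaw": -0.119,"hand": 10},{"delta_pos": [1.2,-20,0],"yaw": -0.119,"hand": 10}]'

```text
clock: 17.43
eef_pos: [579.9, -335.0, 241.1]
eef_rot: [3.142, -0.0, 0.085]
wrist_force: [-0.1, -0.2, -1.4]
finger_gap: 23.6
```

Emit:
drive_tool --steps '[{"delta_pos": [1.2,-20,0],"yaw": -0.119,"hand": 10},{"delta_pos": [1.2,-20,0],"yaw": -0.119,"hand": 10},{"delta_pos": [1.2,-20,0],"yaw": -0.119,"hand": 10},{"delta_pos": [0,-4,0],"yaw": 0,"hand": 10},{"delta_pos": [0,0,0],"yaw": 0,"hand": 10}]'

```text
clock: 17.85
eef_pos: [583.2, -399.0, 240.2]
eef_rot: [-3.141, 0.0, -0.266]
wrist_force: [0.5, 0.6, -2.1]
finger_gap: 23.9
```

```bash
python3 - <<'E'
from lean2 import *
st=manip.read_state();g=st['eef_pos'];print(g,st['eef_rot'],st['finger_gap'],st['joints'])
for n in('wrist','scene','side'): shot(n,n[:2]+'17')
g=g+[0,0,2]; ang=st['eef_rot'][2]+np.pi
for n in('wr17','sc17','si17'): fit(n,ang,g)
for n in('wr17','sc17','si17'):
    c=load(n);P=cloud(c);ye=mask(c,(20,150,110),(34,255,255))&(abs(P[...,2]-86)<6)
    k,l,s,ce=cv2.connectedComponentsWithStats(ye.astype(np.uint8))
    for i in range(1,k):
        if s[i,4]>15: print(n,'tag',s[i,4],ce[i].round(),onplane(c,ce[i],85.5)[0].round(1),np.median(P[l==i],0).round(1))
a=cv2.imread('pics/wr17.png');b=cv2.imread('pics/sc17.png')[140:300,80:300]
cv2.imwrite('pics/c17.png',np.hstack([cv2.resize(a,(440,275)),cv2.resize(b,(360,262))[:275] if 0 else cv2.resize(b,(360,275))]))
E
```

```text
[ 583.21516715 -398.96482302  240.17025989] [-3.14136389e+00  3.69037866e-04 -2.65748898e-01] 23.885167607403176 [-6.51805359e-01  6.61883790e-01  9.56225605e-01  7.30509441e-05
  1.52391127e+00  1.18473647e+00]
wr17 green 4517 4195 lean toward handle dir 2.7 face at z0,-40,-125: 2.3 0.4 -3.6 z -44.0 43.0 v [-11.8   0.   11.5]
wr17 blade 1383 1383 lean toward handle dir 2.8 face at z0,-40,-125: 8.3 6.3 2.2 z -122.0 -58.0 v [-23.7   0.   23.6]
sc17 green 471 328 lean toward handle dir 2.2 face at z0,-40,-125: 1.1 -0.5 -3.8 z -42.0 48.0 v [-10.3   1.3  11. ]
sc17 blade 625 459 lean toward handle dir 3.2 face at z0,-40,-125: 7.6 5.4 0.6 z -121.0 -58.0 v [-25.3  -1.7  21.7]
si17 green 333 221 lean toward handle dir 2.5 face at z0,-40,-125: 18.0 16.3 12.7 z -41.0 48.0 v [-9.4  2.2 11. ]
si17 blade 207 195 lean toward handle dir 2.6 face at z0,-40,-125: 12.0 10.2 6.4 z -121.0 -59.0 v [-22.5   6.8  24.2]
wr17 tag 350 [276. 189.] [ 589.5 -360.9   85.5] [ 589.6 -361.2   86.3]
wr17 tag 319 [356. 190.] [ 569.5 -431.4   85.5] [ 569.5 -431.4   86.4]
sc17 tag 43 [172. 258.] [ 589.3 -362.    85.5] [ 589.5 -362.    86.4]
sc17 tag 43 [136. 260.] [ 569.1 -432.5   85.5] [ 569.7 -432.2   86.8]
si17 tag 53 [417. 308.] [ 588.1 -361.8   85.5] [ 588.2 -361.3   84.7]
si17 tag 81 [431. 341.] [ 570.4 -431.8   85.5] [ 570.9 -431.8   85. ]
```

View pics/c17.png

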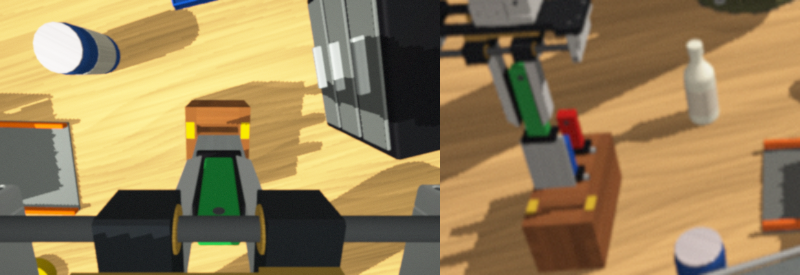

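Emit:
drive_tool --steps '[{"delta_pos": [1.5,1.0,-10],"yaw": -0.01,"hand": 10},{"delta_pos": [0,0,-10],"yaw": 0,"hand": 10},{"delta_pos": [0,0,-5],"yaw": 0,"hand": 10},{"delta_pos": [0,0,0],"yaw": 0,"hand": 10}]' --squeeze 20

```text
clock: 18.33
eef_pos: [585.0, -396.0, 212.9]
eef_rot: [-3.14, 0.003, -0.275]
wrist_force: [0.3, -0.1, -1.4]
finger_gap: 23.7
```

```bash
cat > look3.sh <<'X'
python3 - $1 <<'E'
from lean2 import *
k=sys.argv[1]
st=manip.read_state();g=st['eef_pos'];print(g,st['eef_rot'],st['finger_gap'],st['wrist_force'])
for n in('wrist','scene','side'): shot(n,n[:2]+k)
g=g+[0,0,2]; ang=st['eef_rot'][2]+np.pi
for n in('wr','sc','si'): fit(n+k,ang,g)
a=cv2.imread(f'pics/wr{k}.png')[120:400,200:440];b=cv2.imread(f'pics/sc{k}.png')[170:300,110:240]
cv2.imwrite(f'pics/c{k}.png',np.hstack([cv2.resize(a,(343,400)),cv2.resize(b,(400,400),interpolation=cv2.INTER_CUBIC)]))
E
X
bash look3.sh 18
```

```text
[ 584.97557689 -396.010521    212.93053134] [-3.14041818e+00  3.02494405e-03 -2.75276050e-01] 23.747875179557045 [ 0.25036404 -0.10132639 -1.42690712]
wr18 green 4530 4204 lean toward handle dir 2.6 face at z0,-40,-125: 2.4 0.6 -3.3 z -43.0 43.0 v [-11.7   0.   11.6]
wr18 blade 1386 1386 lean toward handle dir 2.6 face at z0,-40,-125: 8.3 6.4 2.5 z -122.0 -58.0 v [-23.7  -0.   23.6]
sc18 green 440 300 lean toward handle dir 2.5 face at z0,-40,-125: 0.7 -1.1 -4.8 z -42.0 50.0 v [-9.1  3.3 12.6]
sc18 blade 586 442 lean toward handle dir 2.4 face at z0,-40,-125: 6.3 4.6 1.1 z -122.0 -58.0 v [-23.8   0.3  23.3]
si18 green 300 202 lean toward handle dir 2.6 face at z0,-40,-125: 17.6 15.9 12.1 z -40.0 49.0 v [-7.   4.2 13.2]
si18 blade 191 177 lean toward handle dir 2.6 face at z0,-40,-125: 11.8 9.9 6.0 z -120.0 -59.0 v [-20.2   8.6  26.5]
```

View pics/c18.png

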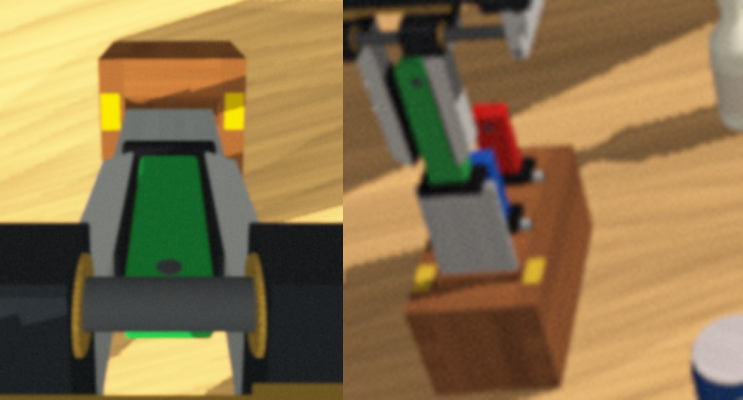

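```bash
cat > rel.py <<'E'
from h import *
import sys
for n in sys.argv[1:]:
    c=load(n);P=cloud(c);H=hsv(c)
    ye=mask(c,(20,120,90),(34,255,255))&(abs(P[...,2]-86)<7)
    k,l,s,ce=cv2.connectedComponentsWithStats(ye.astype(np.uint8))
    T=[onplane(c,ce[i],85.5)[0,:2] for i in range(1,k) if s[i,4]>15]
    T=[t for t in T if np.hypot(*(t-[580,-397]))<60]
    if len(T)!=2: print(n,T); continue
    T.sort(key=lambda t:t[1]); mid=(T[0]+T[1])/2; d=(T[1]-T[0]); L=np.hypot(*d); d/=L; h=np.array([-d[1],d[0]])
    Q=np.stack([(P[...,:2]-mid)@h,(P[...,:2]-mid)@d,P[...,2]],-1)
    m=(H[...,1]<70)&(H[...,2]>70)&(abs(Q[...,0])<15)&(abs(Q[...,1])<35)&(Q[...,2]>93)&(Q[...,2]<150)
    q=Q[m]; 
    print(n,'mid',mid.round(1),'L',L.round(1),'ang',np.degrees(np.arctan2(d[1],d[0])).round(2),len(q))
    for z in range(88,150,10):
        r=q[abs(q[:,2]-z)<5]
        if len(r)>8: print('   z',z,len(r),'h',np.median(r[:,0]).round(1),'d',np.percentile(r[:,1],[3,97]).round(1),'mid',np.percentile(r[:,1],[3,97]).mean().round(1))
E
python3 rel.py wr18 sc18 si18
```

```text
wr18 mid [ 579.6 -396.1] L 73.3 ang 74.53 1366
   z 98 220 h -2.3 d [-21.4  24.5] mid 1.5
   z 108 260 h -1.8 d [-21.3  24.4] mid 1.6
   z 118 293 h -1.4 d [-21.4  24.5] mid 1.6
   z 128 300 h -0.9 d [-21.   24.4] mid 1.7
   z 138 266 h -0.5 d [-21.7  24.9] mid 1.6
   z 148 27 h -0.1 d [-22.5  25.8] mid 1.6
sc18 mid [ 579.2 -397.3] L 73.3 ang 73.74 525
   z 98 88 h -3.8 d [-19.9  26.1] mid 3.1
   z 108 89 h -3.4 d [-20.5  25.6] mid 2.5
   z 118 91 h -2.8 d [-21.1  26.1] mid 2.5
   z 128 97 h -2.7 d [-20.3  27.2] mid 3.5
   z 138 98 h -2.0 d [-19.7  26.9] mid 3.6
   z 148 62 h -1.4 d [-20.4  25.2] mid 2.4
si18 mid [ 578.5 -396.2] L 72.8 ang 77.03 184
   z 98 34 h 0.4 d [-24.3  22.7] mid -0.8
   z 108 37 h 0.7 d [-24.3  20.9] mid -1.7
   z 118 37 h 1.4 d [-24.6  20.3] mid -2.1
   z 128 39 h 1.5 d [-23.6  23.8] mid 0.1
   z 138 27 h 2.4 d [-24.4  16.5] mid -4.0
   z 148 10 h 3.3 d [-24.4 -11.5] mid -17.9
```

Emit:
drive_tool --steps '[{"delta_pos": [-0.4,-1.6,0],"yaw": 0,"hand": 10},{"delta_pos": [0,0,-4],"yaw": 0,"hand": 10},{"delta_pos": [0,0,-4],"yaw": 0,"hand": 10},{"delta_pos": [0,0,-4],"yaw": 0,"hand": 10}]'

```text
clock: 18.82
eef_pos: [584.9, -398.4, 202.8]
eef_rot: [-3.142, 0.0, -0.276]
wrist_force: [-0.3, -0.1, -1.5]
finger_gap: 23.8
```

Emit:
drive_tool --steps '[{"delta_pos": [0,0,-4],"yaw": 0,"hand": 10},{"delta_pos": [0,0,-4],"yaw": 0,"hand": 10}]'

```text
clock: 18.98
eef_pos: [584.9, -398.3, 194.6]
eef_rot: [-3.141, 0.0, -0.276]
wrist_force: [-0.0, -0.6, -1.8]
finger_gap: 24.2
```

```bash
bash look3.sh 19; python3 rel.py wr19 sc19
```

```text
[ 584.86333831 -398.33918077  194.60135839] [-3.14146038e+00  3.35320667e-04 -2.76231379e-01] 24.151978765546932 [-0.03474404 -0.62546615 -1.79375124]
wr19 green 4558 4208 lean toward handle dir 2.7 face at z0,-40,-125: 2.4 0.5 -3.6 z -43.0 42.0 v [-11.8   0.   11.6]
wr19 blade 1335 1335 lean toward handle dir 2.7 face at z0,-40,-125: 8.1 6.3 2.3 z -120.0 -59.0 v [-23.8   0.1  23.7]
sc19 green 414 285 lean toward handle dir 2.3 face at z0,-40,-125: 1.5 -0.1 -3.5 z -44.0 48.0 v [-10.    2.5  12.4]
sc19 blade 512 386 lean toward handle dir 2.7 face at z0,-40,-125: 7.4 5.6 1.6 z -117.0 -58.0 v [-24.1  -0.   23.3]
si19 green 271 189 lean toward handle dir 2.5 face at z0,-40,-125: 18.4 16.6 13.0 z -41.0 47.0 v [-6.8  4.1 12.6]
si19 blade 188 165 lean toward handle dir 2.7 face at z0,-40,-125: 12.7 10.8 6.7 z -122.0 -59.0 v [-21.9   8.9  25.7]
wr19 mid [ 579.6 -396.2] L 73.3 ang 74.44 987
   z 98 279 h -2.2 d [-23.8  22.7] mid -0.6
   z 108 306 h -1.7 d [-23.5  22.5] mid -0.5
   z 118 305 h -1.3 d [-23.5  22.2] mid -0.7
   z 128 41 h -0.8 d [-24.9  23.7] mid -0.6
   z 138 43 h -0.3 d [-24.8  23.7] mid -0.6
   z 148 13 h -9.7 d [-22.5  18.7] mid -1.9
sc19 mid [ 579.  -397.1] L 73.3 ang 73.65 439
   z 98 92 h -3.1 d [-22.8  24.6] mid 0.9
   z 108 91 h -2.7 d [-22.6  23.4] mid 0.4
   z 118 89 h -2.2 d [-22.9  24.8] mid 0.9
   z 128 95 h -1.7 d [-21.  24.] mid 1.5
   z 138 59 h -1.6 d [-21.2  25. ] mid 1.9
   z 148 13 h -3.1 d [-12.9  25.1] mid 6.1
```

View pics/c19.png

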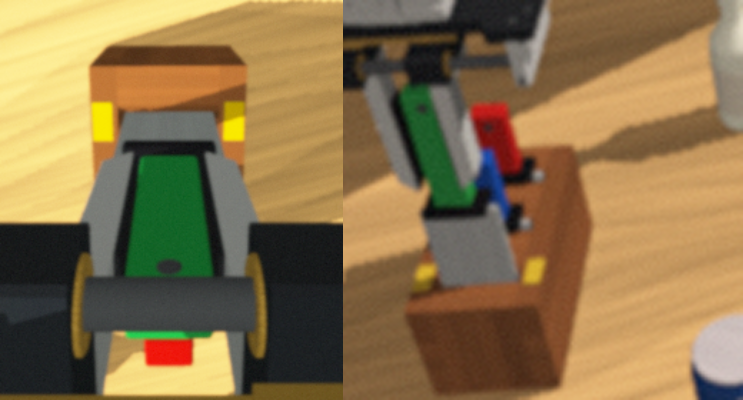

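Emit:
drive_tool --steps '[{"delta_pos": [0,0,-4],"yaw": 0,"hand": 10},{"delta_pos": [0,0,-4],"yaw": 0,"hand": 10},{"delta_pos": [0,0,-4],"yaw": 0,"hand": 10}]' --squeeze 15

```text
clock: 19.38
eef_pos: [584.9, -398.4, 182.9]
eef_rot: [3.142, -0.0, -0.276]
wrist_force: [-0.0, 0.0, -1.2]
finger_gap: 23.9
```

Emit:
drive_tool --steps '[{"delta_pos": [0,0,-4],"yaw": 0,"hand": 10},{"delta_pos": [0,0,-4],"yaw": 0,"hand": 10},{"delta_pos": [0,0,-4],"yaw": 0,"hand": 10}]'

```text
clock: 19.63
eef_pos: [584.9, -398.4, 170.7]
eef_rot: [-3.142, 0.0, -0.276]
wrist_force: [-0.9, -0.2, -1.8]
finger_gap: 23.9
```

Emit:
drive_tool --steps '[{"delta_pos": [0,0,-4],"yaw": 0,"hand": 10},{"delta_pos": [0,0,-4],"yaw": 0,"hand": 10},{"delta_pos": [0,0,-4],"yaw": 0,"hand": 10}]'

```text
clock: 19.88
eef_pos: [584.9, -398.4, 158.8]
eef_rot: [3.142, -0.0, -0.276]
wrist_force: [0.8, -0.2, -1.0]
finger_gap: 23.9
```

Emit:
drive_tool --steps '[{"delta_pos": [0,0,-4],"yaw": 0,"hand": 10},{"delta_pos": [0,0,-4],"yaw": 0,"hand": 10},{"delta_pos": [0,0,-4],"yaw": 0,"hand": 10}]'

```text
clock: 20.13
eef_pos: [584.9, -398.4, 146.9]
eef_rot: [-3.142, -0.0, -0.276]
wrist_force: [0.0, -0.6, -1.4]
finger_gap: 24.3
```

Emit:
drive_tool --steps '[{"delta_pos": [0,0,-3],"yaw": 0,"hand": 10},{"delta_pos": [0,0,-3],"yaw": 0,"hand": 10}]'

```text
clock: 20.3
eef_pos: [584.9, -398.4, 140.9]
eef_rot: [-3.142, 0.0, -0.276]
wrist_force: [1.3, 0.1, -0.8]
finger_gap: 23.7
```

Emit:
drive_tool --steps '[{"delta_pos": [0,0,-2],"yaw": 0,"hand": 10},{"delta_pos": [0,0,-2],"yaw": 0,"hand": 10}]'

```text
clock: 20.47
eef_pos: [584.9, -398.4, 137.1]
eef_rot: [3.142, -0.0, -0.276]
wrist_force: [0.4, -0.0, -1.5]
finger_gap: 23.7
```

```bash
bash look3.sh 20; python3 rel.py wr20
```

```text
[ 584.93681272 -398.4137872   137.09531119] [ 3.14156201e+00 -9.07366888e-05 -2.76188799e-01] 23.66815425720736 [ 0.4168206  -0.03032073 -1.46216738]
wr20 green 4546 4204 lean toward handle dir 2.8 face at z0,-40,-125: 2.4 0.4 -3.7 z -43.0 43.0 v [-11.8   0.   11.5]
wr20 blade 46 35 lean toward handle dir -8.8 face at z0,-40,-125: -4.3 2.0 15.2 z -77.0 -58.0 v [-24.9 -22.3  25. ]
sc20 green 367 253 lean toward handle dir 3.3 face at z0,-40,-125: 1.2 -1.2 -6.1 z -43.0 49.0 v [-10.    2.8  12.5]
sc20 blade 8
si20 green 218 149 lean toward handle dir 2.7 face at z0,-40,-125: 18.4 16.5 12.5 z -41.0 47.0 v [-8.2  4.3 12.2]
si20 blade 5
wr20 mid [ 580.  -396.3] L 74.1 ang 74.38 828
   z 98 10 h -5.9 d [-20.   19.4] mid -0.3
   z 118 23 h -14.1 d [-16.3  16.2] mid -0.0
   z 128 221 h -14.3 d [-22.8  21.3] mid -0.8
   z 138 327 h -14.2 d [-23.2  22. ] mid -0.6
   z 148 247 h -14.2 d [-23.4  21.9] mid -0.8
```

View pics/c20.png

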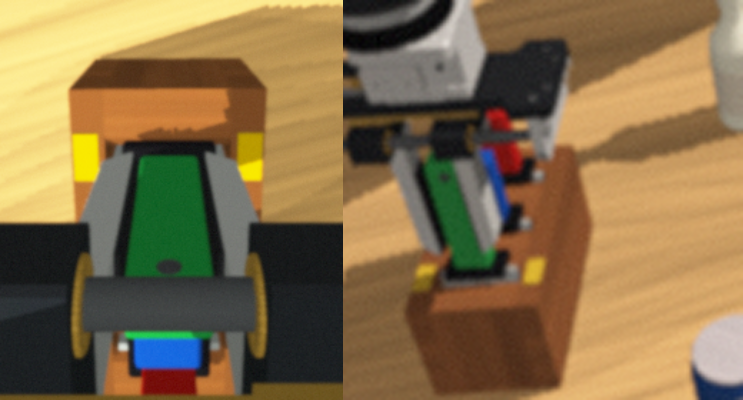

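Emit:
drive_tool --steps '[{"delta_pos": [0,0,-1],"yaw": 0,"hand": 10},{"delta_pos": [0,0,-1],"yaw": 0,"hand": 10}]' --squeeze 10

```text
clock: 20.78
eef_pos: [585.0, -398.5, 135.4]
eef_rot: [3.141, -0.0, -0.276]
wrist_force: [0.2, -0.5, -1.1]
finger_gap: 23.7
```

Emit:
drive_tool --steps '[{"delta_pos": [0,0,-1],"yaw": 0,"hand": 10},{"delta_pos": [0,0,-1],"yaw": 0,"hand": 10}]'

```text
clock: 20.95
eef_pos: [585.2, -398.5, 134.2]
eef_rot: [3.141, -0.001, -0.276]
wrist_force: [-0.3, 1.3, 9.8]
finger_gap: 24.1
```

Emit:
drive_tool --steps '[{"delta_pos": [0,0,0],"yaw": 0,"hand": 30},{"delta_pos": [0,0,0],"yaw": 0,"hand": 40},{"delta_pos": [0,0,0],"yaw": 0,"hand": 50},{"delta_pos": [0,0,0],"yaw": 0,"hand": 50},{"delta_pos": [0,0,0],"yaw": 0,"hand": 50}]'

```text
clock: 21.37
eef_pos: [584.9, -398.4, 133.2]
eef_rot: [-3.142, 0.0, -0.276]
wrist_force: [0.4, -0.4, 0.8]
finger_gap: 49.3
```

```bash
bash look3.sh 21
```

```text
[ 584.87570263 -398.40810254  133.15779488] [-3.14156343e+00  1.18364536e-04 -2.76242741e-01] 49.30031065522375 [ 0.37884143 -0.35371707  0.80733213]
wr21 green 4296 4255 lean toward handle dir 0.0 face at z0,-40,-125: -0.7 -0.7 -0.8 z -43.0 49.0 v [-11.1  -0.   10.8]Traceback (most recent call last):
  File "<stdin>", line 6, in <module>
  File "lean2.py", line 19, in fit
    A=np.polyfit(q[best,2],q[best,0],1)
    raise TypeError("expected 1D vector for x")
TypeError: expected 1D vector for x
```

Emit:
drive_tool --steps '[{"delta_pos": [0,0,10],"yaw": 0,"hand": 60},{"delta_pos": [0,0,25],"yaw": 0,"hand": 60},{"delta_pos": [0,0,35],"yaw": 0,"hand": 60},{"delta_pos": [0,0,40],"yaw": 0,"hand": 60},{"delta_pos": [0,0,40],"yaw": 0,"hand": 60}]'

```text
clock: 21.93
eef_pos: [584.5, -398.1, 285.7]
eef_rot: [-3.142, 0.0, -0.276]
wrist_force: [-0.0, 0.7, 0.1]
finger_gap: 60.0
```

Emit:
drive_tool --steps '[{"delta_pos": [-35,10,20],"yaw": 0,"hand": 60},{"delta_pos": [-40,10,20],"yaw": 0,"hand": 60},{"delta_pos": [-40,10,20],"yaw": 0,"hand": 60},{"delta_pos": [-40,10,20],"yaw": 0,"hand": 60},{"delta_pos": [0,0,0],"yaw": 0,"hand": 60}]'

```text
clock: 22.35
eef_pos: [437.0, -360.5, 364.4]
eef_rot: [3.137, -0.007, -0.278]
wrist_force: [0.3, 0.3, 1.0]
finger_gap: 60.4
```

```bash
python3 - <<'E'
from blade import *
print(manip.read_state()['eef_pos'])
for n in('scene','side'): shot(n,n[:2]+'22')
for n in ('sc22','si22'):
    c=load(n);P=cloud(c);Q=st(P).reshape(400,640,3);H=hsv(c)
    m=mask(c,(50,120,30),(75,255,255))&(np.hypot(P[...,0]-580,P[...,1]+397)<45); q=P[m]
    print(n,'green',len(q),q.min(0).round(1),q.max(0).round(1),np.median(q,0).round(1))
    m=(H[...,2]<60)&(np.hypot(P[...,0]-580,P[...,1]+397)<30)&(P[...,2]>80)&(P[...,2]<100); q=P[m]
    if len(q): print('collar',len(q),q[:,2].min(),q[:,2].max())
    y=mask(c,(20,150,100),(34,255,255))&(abs(Q[...,1]+577)<80)&(Q[...,0]>185)&(Q[...,0]<280)&(Q[...,2]>8)&(Q[...,2]<80)
    if y.sum(): q=Q[y]; print(n,'yel',len(q),np.median(q,0),q.min(0),q.max(0))
a=cv2.imread('pics/sc22.png')[150:310,110:420];b=cv2.imread('pics/si22.png')[130:380,290:460]
cv2.imwrite('pics/c22.png',np.hstack([cv2.resize(a,(520,400))[:,:],cv2.resize(b,(272,400))]))
E
```

```text
[ 437.0307882  -360.47571441  364.36643565]
sc22 green 505 [ 536.8 -412.9   91. ] [ 591.9 -384.   185.4] [ 586.2 -395.6  142.8]
collar 108 85.38152983676298 99.2554296159201
si22 green 365 [ 566.5 -410.3   92.1] [ 584.9 -384.7  185.5] [ 571.5 -402.4  151.5]
collar 65 88.73955112288172 95.16420155471837
si22 yel 61 [ 196.98961386 -546.85561347   22.22732461] [ 193.79588262 -578.82029087   14.29381161] [ 199.43076103 -514.44486307   28.68798298]
```

View pics/c22.png

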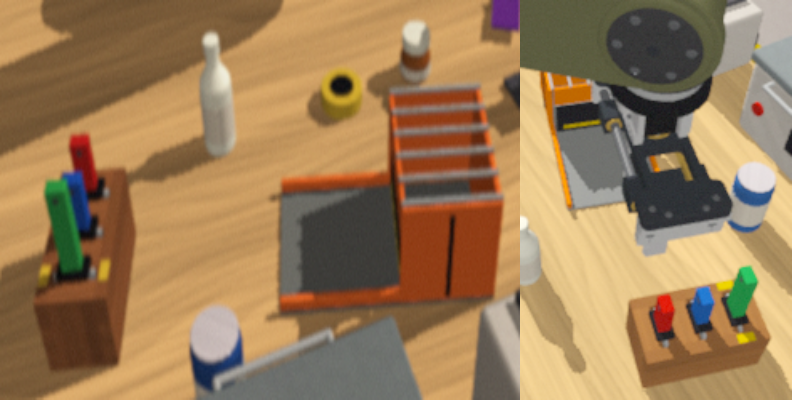

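```bash
python3 - <<'E'
from h import *
a=load('scene0')['frame'].astype(int);b=load('sc22')['frame'].astype(int)
for nm,(x,y,w,h) in dict(bottle=(226,160,28,55),jar=(345,155,25,30),tape=(298,172,32,28),can=(220,268,40,38),phone=(430,232,60,30),knives=(145,200,28,40),box=(342,183,65,85)).items():
    print(nm,np.abs(a-b)[y:y+h,x:x+w].mean().round(2))
manip.sign_off()
E
```

```text
bottle 9.0
jar 4.92
tape 2.53
can 2.59
phone 2.45
knives 7.83
box 2.57
the job is handed in; nothing more can be done
```

The job is done and handed in at about 22 s of the 72 s allowed. No verdict is reported.

- **Drawing out and tilting:** I drew the scraper out of the rest along its own axis. I then tilted it to about 38° by pressing its tip on the open bench.
- **Pushing:** The blade pushed the module along the tray to about 30 mm past the port plane. The blade came out and the flap fell shut.
- **Slot:** I stood the scraper upright with its tip against the tray's front edge. It then went into the yellow-tagged slot until the collar met the block, with about 10 N on the wrist, and I let go.

What the last checks showed:
- **Scraper:** It stands upright (0.0° lean in the wrist camera). Its green handle spans z 92–185 mm, against 93–183 expected when fully home.
- **Flap:** Its yellow strip is back within 0.5 mm of where it was when shut, and the tray is empty.
- **Module:** It is out of sight of both fixed cameras. That it is inside the box is inferred from the empty tray and the shut flap.
- **Other items:** The before-and-after picture differences were small for the tape, can, phone and box. They were larger for the bottle (9.0), the two knives (7.8) and the jar (4.9). I put these down to changed shadows and the scraper now standing in front of the knives, and did not measure further. The arm met no unexpected force near them.
- **Grip:** Standing the scraper up made the handle slip about 9 mm sideways in the pads, and I allowed for that when inserting it. The highest wrist force I saw was about 18 N.

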